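# Seat, clamp-test and unload the power boards

### The arm

A 7-joint arm with a two-finger parallel gripper is mounted at the origin on the work surface. World frame = base frame: x ahead of the robot, y to its left, z up, the work surface at z = 0. Lengths are in m, angles in rad, forces in N, time in s.
With the tool pointing down it reaches from about 0.4 to 0.85 m from the base axis. Payload 10.4 kg.
Tool frame: the origin (TCP) lies midway between the tips of the shut fingers; the grasp point (between the pads) lies arm.tcp_to_grasp behind it (arm.tcp_to_grasp is the distance from the TCP to the grasp point, in m); z points along the fingers, y is the direction in which the jaws open and shut (so a half turn about z gives the same grasp; the last joint's range is limited). The gripper opens to 85 mm and grips with 20 to 120 N. Pads are 22 mm wide; open, the fingers measure 114 mm over their backs; the gripper's body (76 mm by 85 mm) begins 54 mm behind the grasp point. The pads swing forward as they close: fully open they stand 13 mm farther back than shut.
Start: joints at [-1.27, 0.332, -0.065, 1.46, 0.022, 1.35, -0.088], TCP at [0.199, 0.593, 0.231] pointing down, gripper open.
Joint ranges: [-2.6, 2.6], [-0.5, 2.12], [-1.47, 1.34], [0.16, 2.42], [-1.27, 4.41], [0.06, 2.06], [-2.6, 2.6]. Speed limits (rad/s): [2.22, 2.22, 2.79, 2.79, 3.14, 3.14, 3.14].

### API

Orientations are given as [roll, pitch, yaw] about the fixed x, y, z axes, in that order (R = Rz(yaw) Ry(pitch) Rx(roll)).
In Python, from bench import monitor, viewer, job, arm gives the robot as it stands. The module is installed in compiled form; this text tells all that it offers.
- The arm moves only by the tool jog_arm, never from a script. Its argument "plan" is a list of rows, each an object with "offset": the shift along the tool's x, y, z in mm, a list of three; "roll": the turn about the tool's z in rad. A call has exactly 8 rows; each row is the pose to reach, as a shift and turn from the pose commanded when the call began, along the tool's axes at that moment; what a row does not reach only later rows make up. A row lasts 1/10 s, in which the tool goes at most 50 mm and 8.59 degrees, less where a joint would pass 70% of its speed; a pose out of reach is approached as far as the arm can. A call with a gripper value outside its range is refused whole. "claw" is the gripper's target within -1 to 1 (shut at 1, half-way at 0, fully open at -1), set as the call begins (left out, the last holds). The fingers move at their own pace and stop on an object; "squeeze" is the grip in N (left out, the last holds). Time passes only in rows, so rows that repeat a pose let the fingers close, or fill a call up. It gives the time, the measured TCP pose, the force and the opening at its end, in the units of the state.
- monitor.read_state(): the state, without advancing time (a new reading comes with each control period).
- viewer.get_image(name): name is "scene" or "side" or "wrist"; returns the picture (384x512x3 uint8, red, green, blue); there is no depth.
- viewer.get_calibration(name): a dict with "fx", "fy", "cx", "cy" (pixels), "dist_coeffs" ([k1, k2, p1, p2, k3] as OpenCV has them; the pictures are not rectified), "R" (3x3) and "t" (3): a world point X has camera coordinates R X + t. Camera axes: x right, y down, z forward; pixel columns grow to the right and rows downward; lengths in m; the calibration is good to about 2 mm. A picture is of the moment at which its call begins: read the wrist's pose just before it. get_calibration takes no time and is no camera call; for the wrist camera it gives the pose at the moment of the call.
- job.close_job(): hands the job in, once; it reports no verdict.
The state is a dict: "clock": time; "joint_positions": joint angles; "joint_velocities": joint speeds; "joint_efforts": joint torques, N m; "tcp_pos": TCP position; "eef_rot": TCP orientation; "wrist_force": force on the tool from outside, world axes, zero at the start; "torque": the same for the moment, N m; "finger_gap": finger opening in m.
Only numpy, scipy, OpenCV 4.12 (cv2) and the standard library are available. Lean on these libraries where they do the work, as an engineer would, in place of code of your own. Each camera call takes 0.05 s, during which the arm holds its last target.

### The job

The green power boards have been laid loosely in the test fixture and are riding up on the nests' locating pins: nudge each one along its nest until its hole drops over the pin and it lies flat. When all are home, push the black-knobbed valve lever over to its green-marked side, away from the nests, as far as it goes so that the clamp fingers come down, hold it there a full three seconds and let it spring back to the middle. Then move the tested boards to the green tray, heat sinks up, each lying flat on the tray's floor and none on another, without disturbing the other things on the bench.

Things in the scene. Friction and masses are not known exactly. Their poses are not given: they have to be found in the camera images.
- fixture: board test fixture, fixed: grey housing 220 (x) x 480 (y) x 45 mm with a flat black bed on top. Origin: centre of its underside; x points away from the robot, across the nests to the clamps; y runs along the row of nests. Four nests 92 mm apart in y, each a channel along x between two white guide strips (x = -45 to +35 mm, 6 mm high, 72 mm apart inside) with one steel pin on its centre line
- clamp_shaft (a point): middle of the clamp shaft that runs along the fixture's y behind the nests (fixture x = 89 mm, 20 mm above the bed). It carries four fingers with red rubber tips, one a nest, standing up to 75 mm above the bed while the lever is centred, clear of the boards; they swing down onto the boards' far edges as the lever goes over to the green side and lift when it recentres
- pin_1 (a point): locating pin of nest 1 (the one farthest from the lever): a point on the pin's axis at bed level, 45 mm above the table. Pin 8 mm thick, 9 mm high, round-nosed: straight for 5 mm, then a half-ball tip
- pin_2 (a point): locating pin of nest 2 (second from the far end): a point on the pin's axis at bed level, 45 mm above the table. Pin 8 mm thick, 9 mm high, round-nosed: straight for 5 mm, then a half-ball tip
- pin_3 (a point): locating pin of nest 3 (second from the lever): a point on the pin's axis at bed level, 45 mm above the table. Pin 8 mm thick, 9 mm high, round-nosed: straight for 5 mm, then a half-ball tip
- pin_4 (a point): locating pin of nest 4 (the one nearest the lever): a point on the pin's axis at bed level, 45 mm above the table. Pin 8 mm thick, 9 mm high, round-nosed: straight for 5 mm, then a half-ball tip
- board_1: power board, about 180 g, may be absent: green, 90 (x) x 66 (y) x 4 mm, with a finned aluminium heat sink on top, 48 (x) x 40 (y) mm, from 4 to 28 mm above the underside, its centre at x = +2 mm, near face at x = -22 mm. Origin: centre of the underside; z up; x points from the hole end to the white connectors, as the fixture's x. Can be pushed on, or gripped (40 mm) across, the heat sink
- board_2: power board, about 180 g, may be absent: green, 90 (x) x 66 (y) x 4 mm, with a finned aluminium heat sink on top, 48 (x) x 40 (y) mm, from 4 to 28 mm above the underside, its centre at x = +2 mm, near face at x = -22 mm. Origin: centre of the underside; z up; x points from the hole end to the white connectors, as the fixture's x. Can be pushed on, or gripped (40 mm) across, the heat sink
- board_3: power board, about 180 g, may be absent: green, 90 (x) x 66 (y) x 4 mm, with a finned aluminium heat sink on top, 48 (x) x 40 (y) mm, from 4 to 28 mm above the underside, its centre at x = +2 mm, near face at x = -22 mm. Origin: centre of the underside; z up; x points from the hole end to the white connectors, as the fixture's x. Can be pushed on, or gripped (40 mm) across, the heat sink
- board_4: power board, about 180 g, may be absent: green, 90 (x) x 66 (y) x 4 mm, with a finned aluminium heat sink on top, 48 (x) x 40 (y) mm, from 4 to 28 mm above the underside, its centre at x = +2 mm, near face at x = -22 mm. Origin: centre of the underside; z up; x points from the hole end to the white connectors, as the fixture's x. Can be pushed on, or gripped (40 mm) across, the heat sink
- board_1_hole (a point): centre of board 1's 12 mm hole at the underside, 34 mm from the board's origin towards its -x end. At the start it lies 12 to 30 mm short of its pin, on the robot's side, and the board is propped on the pin; pushed along the fixture's +x the board slides until the hole drops over the pin, which then stops it. Home: this point lies on the pin's axis at bed level
- board_2_hole (a point): centre of board 2's 12 mm hole at the underside, 34 mm from the board's origin towards its -x end. At the start it lies 12 to 30 mm short of its pin, on the robot's side, and the board is propped on the pin; pushed along the fixture's +x the board slides until the hole drops over the pin, which then stops it. Home: this point lies on the pin's axis at bed level
- board_3_hole (a point): centre of board 3's 12 mm hole at the underside, 34 mm from the board's origin towards its -x end. At the start it lies 12 to 30 mm short of its pin, on the robot's side, and the board is propped on the pin; pushed along the fixture's +x the board slides until the hole drops over the pin, which then stops it. Home: this point lies on the pin's axis at bed level
- board_4_hole (a point): centre of board 4's 12 mm hole at the underside, 34 mm from the board's origin towards its -x end. At the start it lies 12 to 30 mm short of its pin, on the robot's side, and the board is propped on the pin; pushed along the fixture's +x the board slides until the hole drops over the pin, which then stops it. Home: this point lies on the pin's axis at bed level
- valve_lever (a joint): angle of the hand valve's lever, rad: 0 upright in the middle where its spring returns it, positive towards the fixture's -y side (the green mark, away from the nests: clamps down), stops at +0.45 and -0.25. About 5 N at the knob holds it on the stop
- lever_knob (a point): centre of the lever's black ball knob, 26 mm in diameter, 155 mm above the table when centred, 75 mm above the lever's pivot, at x = 0, y = -187 mm of the fixture; the 10 mm steel rod below it stands 65 mm clear of the pivot. There is 70 mm of free room between the rod and the nearest board
- tray: green open tray 250 (x) x 200 (y) mm outside, rim 14 mm high, walls and floor 5 mm thick (inner floor 5 mm above the table); origin at the centre of its underside; fixed to the table. Room for four boards two by two, their x along the tray's x
- solder_spool: bystander: spool of solder with green flanges, 56 mm across, 42 mm high
- flux_jar: bystander: white flux jar, 54 mm across, 45 mm high
- braid_reel: bystander: flat red reel of desoldering braid, 60 mm across, 14 mm high, lying on the fixture beside the valve
- wool_tin: bystander: small metal tin of brass wool, 60 mm across, 34 mm high
- solder_sucker: bystander: gold and black desoldering pump lying down, about 190 mm long, 23 mm high
- ipa_bottle: bystander: clear dispenser bottle, 64 mm across, 130 mm high
- brush: bystander: small flat brush lying behind the fixture, 160 mm long, 14 mm high
Things that resemble listed ones, but are neither listed nor needed, are in the scene too. Leave any purple look-alike of the board_4 alone.

How it is judged:
On the way, in this order (a step that is already met when the one before it is completed fails the run):
1. every board is home: flat in a nest with its hole over the pin (angle between each of board_1, board_2, board_3, board_4's own z axis and vertical below 0.035 rad and ((horizontal distance between board_1_hole and pin_1 below 0.004 m and z of board_1_hole in the frame of pin_1 below 0.0015 m) or (horizontal distance between board_1_hole and pin_2 below 0.004 m and z of board_1_hole in the frame of pin_2 below 0.0015 m) or (horizontal distance between board_1_hole and pin_3 below 0.004 m and z of board_1_hole in the frame of pin_3 below 0.0015 m) or (horizontal distance between board_1_hole and pin_4 below 0.004 m and z of board_1_hole in the frame of pin_4 below 0.0015 m)) and ((horizontal distance between board_2_hole and pin_1 below 0.004 m and z of board_2_hole in the frame of pin_1 below 0.0015 m) or (horizontal distance between board_2_hole and pin_2 below 0.004 m and z of board_2_hole in the frame of pin_2 below 0.0015 m) or (horizontal distance between board_2_hole and pin_3 below 0.004 m and z of board_2_hole in the frame of pin_3 below 0.0015 m) or (horizontal distance between board_2_hole and pin_4 below 0.004 m and z of board_2_hole in the frame of pin_4 below 0.0015 m)) and ((horizontal distance between board_3_hole and pin_1 below 0.004 m and z of board_3_hole in the frame of pin_1 below 0.0015 m) or (horizontal distance between board_3_hole and pin_2 below 0.004 m and z of board_3_hole in the frame of pin_2 below 0.0015 m) or (horizontal distance between board_3_hole and pin_3 below 0.004 m and z of board_3_hole in the frame of pin_3 below 0.0015 m) or (horizontal distance between board_3_hole and pin_4 below 0.004 m and z of board_3_hole in the frame of pin_4 below 0.0015 m)) and ((horizontal distance between board_4_hole and pin_1 below 0.004 m and z of board_4_hole in the frame of pin_1 below 0.0015 m) or (horizontal distance between board_4_hole and pin_2 below 0.004 m and z of board_4_hole in the frame of pin_2 below 0.0015 m) or (horizontal distance between board_4_hole and pin_3 below 0.004 m and z of board_4_hole in the frame of pin_3 below 0.0015 m) or (horizontal distance between board_4_hole and pin_4 below 0.004 m and z of board_4_hole in the frame of pin_4 below 0.0015 m))), for 0.2 s.
2. with every board home, the lever is held over on its green side for three seconds (all of step 1 and value of joint valve_lever above 0.41 rad), for 2.5 s.
3. the lever is back in the middle (value of joint valve_lever between -0.08 and 0.08 rad), for 0.2 s.
At the end, for the whole second after the job is handed in: every board that was present lies flat (tilt under 3 degrees), right way up, at rest on the inner floor of the green tray (underside within 2.5 mm of it), and the lever stands centred within 0.08 rad (all of step 3 and x of board_1 in the frame of tray between -0.1 and 0.1 m and y of board_1 in the frame of tray between -0.08 and 0.08 m and z of each of board_1, board_2, board_3, board_4 in the frame of tray below 0.0075 m and angle between each of board_1, board_2, board_3, board_4's own z axis and vertical below 0.05 rad and linear speed of each of board_1, board_2, board_3, board_4 below 0.02 m/s and x of board_2 in the frame of tray between -0.1 and 0.1 m and y of board_2 in the frame of tray between -0.08 and 0.08 m and x of board_3 in the frame of tray between -0.1 and 0.1 m and y of board_3 in the frame of tray between -0.08 and 0.08 m and x of board_4 in the frame of tray between -0.1 and 0.1 m and y of board_4 in the frame of tray between -0.08 and 0.08 m); the robot touches nothing.
It fails at once if a bystander is pushed more than 4 cm or knocked over (distance of any of solder_spool, flux_jar, braid_reel, wool_tin, solder_sucker, ipa_bottle, brush from where it was at the start of the episode above 0.04 m or angle between any of solder_spool, flux_jar, braid_reel, wool_tin, solder_sucker, ipa_bottle, brush's own z axis and vertical above 0.8 rad).
Of board_1, board_2, board_3, board_4 only 3 to 4 are there at a start; the rules pass over those that are not, and their reading is None.
At some moment in a run one of board_1, board_2, board_3, board_4 may be knocked a few centimetres aside while the robot is not near it.
Once in a run the grip may slacken for a moment while it holds something.
It also fails if it takes over 210 s, if anything falls off the work surface, if the arm or the gripper's body presses on something with over 40 N, if the wrist force passes 120 N, or if a joint passes its speed limit or range.

## Working session

There is one attempt and no reset: what is moved stays moved. The work goes in short steps, Python scripts to look and compute and a tool call to move; the robot and the scene stay as the last step left them, time stands still between calls to the robot, and variables do not carry over. Pictures are saved under pics/ and viewed, and the job is handed in when it is done.

Besides the shell and the picture viewer there is one more tool, called after "Request:" by a JSON object that holds its "method" and its "body", one argument or row to a line. jog_arm: Moves the arm, as the interface text tells. Its arguments: {"type":"object","properties":{"plan":{"type":"array","items":{"type":"object","properties":{"offset":{"type":"array","items":{"type":"number"}},"roll":{"type":"number"}}}},"claw":{"type":"number"},"squeeze":{"type":"number"}},"required":["plan"]}

```bash
mkdir -p pics
cat > h.py <<'E'
import numpy as np,cv2
from bench import monitor,viewer,job,arm
def snap(n,f):
    c=viewer.get_calibration(n); im=viewer.get_image(n)
    cv2.imwrite('pics/'+f,cv2.cvtColor(im,cv2.COLOR_RGB2BGR)); np.save('pics/'+f+'.npy',im)
    import pickle; pickle.dump(c,open('pics/'+f+'.cal','wb')); return im,c
def load(f):
    import pickle; return np.load('pics/'+f+'.npy'),pickle.load(open('pics/'+f+'.cal','rb'))
def ray(c,uv):
    K=np.array([[c['fx'],0,c['cx']],[0,c['fy'],c['cy']],[0,0,1.]])
    p=cv2.undistortPoints(np.array(uv,float).reshape(-1,1,2),K,np.array(c['dist_coeffs'],float)).reshape(-1,2)
    R=np.array(c['R']);t=np.array(c['t']).reshape(3)
    d=np.c_[p,np.ones(len(p))]@R; return -R.T@t,d
def plane(c,uv,z):
    o,d=ray(c,uv); return o+d*((z-o[2])/d[:,2])[:,None]
def proj(c,X):
    K=np.array([[c['fx'],0,c['cx']],[0,c['fy'],c['cy']],[0,0,1.]])
    return cv2.projectPoints(np.array(X,float).reshape(-1,1,3),cv2.Rodrigues(np.array(c['R']))[0],np.array(c['t'],float).reshape(3),K,np.array(c['dist_coeffs'],float))[0].reshape(-1,2)
def st():
    s=monitor.read_state(); print({k:np.round(v,4).tolist() for k,v in s.items() if k in('clock','tcp_pos','eef_rot','wrist_force','finger_gap','joint_positions')}); return s
E
python3 - <<'E'
from h import *
st(); print(arm.tcp_to_grasp,[a for a in dir(arm) if a[0]!='_'])
for n in('scene','side','wrist'):
    im,c=snap(n,n+'0.png'); print(n,-np.array(c['R']).T@np.array(c['t']).reshape(3),c['fx'],c['dist_coeffs'])
E
```

```text
{'clock': 0.0, 'joint_positions': [-1.2696, 0.3329, -0.0647, 1.461, 0.0216, 1.3499, -0.0885], 'tcp_pos': [0.1988, 0.5921, 0.2305], 'eef_rot': [-3.1401, 0.0001, 2.8178], 'wrist_force': [-0.8339, -0.1711, -0.4528], 'finger_gap': 0.0854}
0.0187 ['PlanningError', 'tcp_to_grasp']
scene [ 0.93611377 -0.24317086  0.85991145] 352.1345546949945 [0.02691084 0.         0.         0.         0.        ]
side [ 0.2347359  -0.6999629   1.00294371] 396.6242460146582 [0.01401608 0.         0.         0.         0.        ]
wrist [0.12295097 0.61660083 0.3733286 ] 284.2637543526993 [-0.06012609  0.          0.          0.          0.        ]
```

View pics/scene0.png

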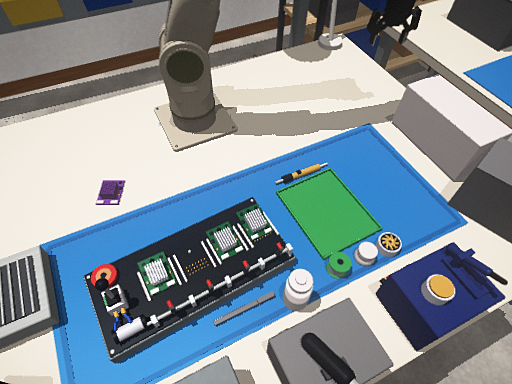

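View pics/side0.png

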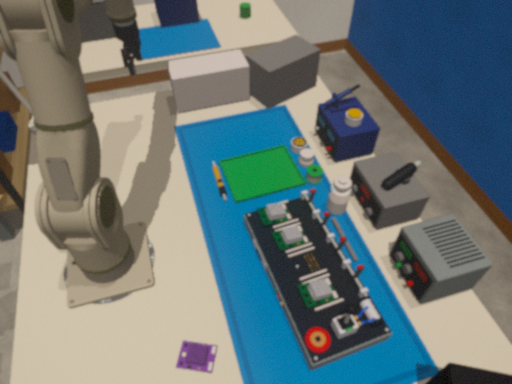

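View pics/wrist0.png

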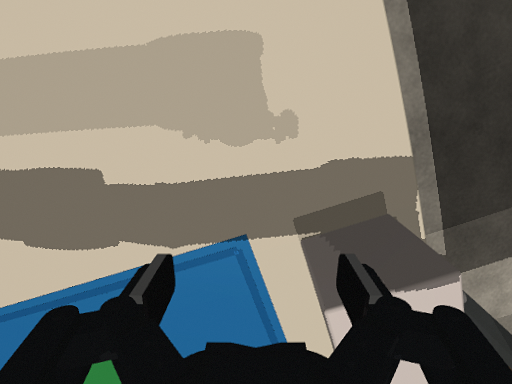

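Run:
```python
from h import *
im,c=load('scene0.png'); cv2.imwrite('pics/z1.png',cv2.cvtColor(cv2.resize(im[190:365,75:305],None,fx=3.4,fy=3.4,interpolation=cv2.INTER_CUBIC),cv2.COLOR_RGB2BGR))
im,c=load('side0.png'); cv2.imwrite('pics/z2.png',cv2.cvtColor(cv2.resize(im[180:370,235:400],None,fx=3.1,fy=3.1,interpolation=cv2.INTER_CUBIC),cv2.COLOR_RGB2BGR))
```

```text
(no output)
```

View pics/z1.png

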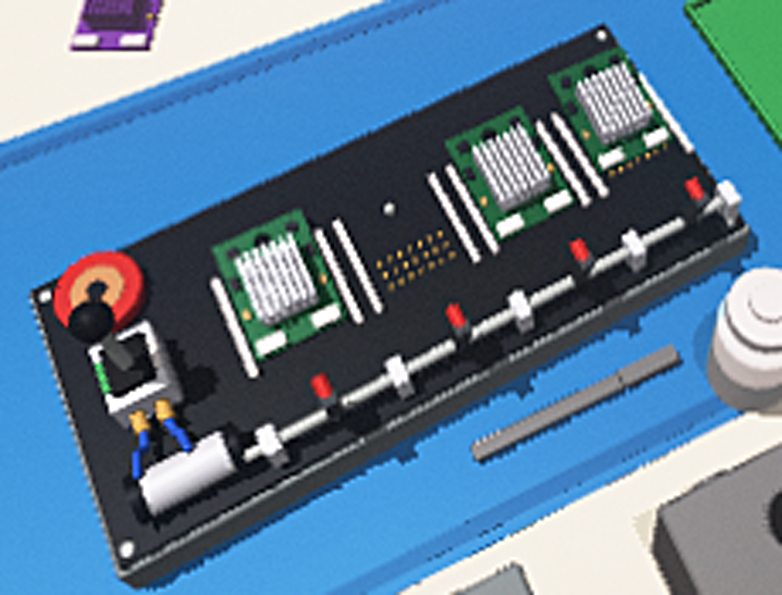

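View pics/z2.png

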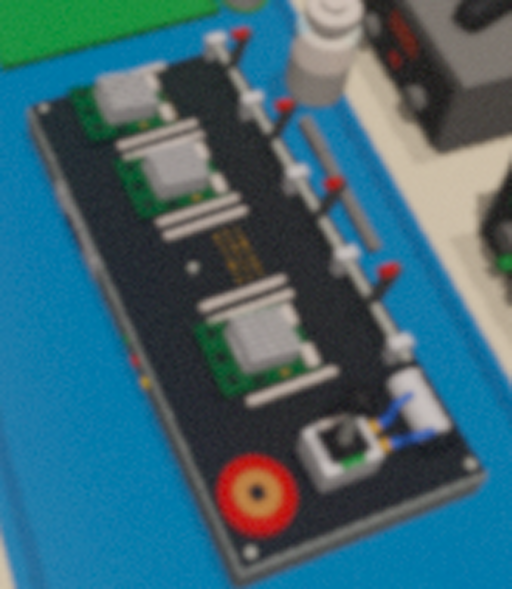

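Run:
```python
from h import *
im,c=load('scene0.png')
q=np.array([[35,291],[605,26],[750,226],[122,574],[390,208]])/3.4+[75,190]
P=plane(c,q,.045);P[4]=plane(c,q[4:],.053)[0];print(P.round(4))
im,c=load('side0.png')
q=np.array([[30,110],[245,572],[485,477],[193,267]])/3.1+[235,180]
P=plane(c,q,.045);P[3]=plane(c,q[3:],.053)[0];print(P.round(4))
```

```text
[[ 0.4508 -0.4462  0.045 ]
 [ 0.4204  0.0209  0.045 ]
 [ 0.6318  0.0372  0.045 ]
 [ 0.6638 -0.4338  0.045 ]
 [ 0.5044 -0.1988  0.053 ]]
[[ 0.4144  0.0122  0.045 ]
 [ 0.4474 -0.4556  0.045 ]
 [ 0.6556 -0.4439  0.045 ]
 [ 0.5017 -0.2038  0.053 ]]
```

```bash
cat >> h.py <<'E'
def go(x,y,z,yaw,base=None):
    "offset mm in tool axes & roll from present pose (assumed upright) to target"
    s=monitor.read_state(); from scipy.spatial.transform import Rotation as R
    p=np.array(s['tcp_pos']); y0=s['eef_rot'][2]
    Rm=R.from_euler('xyz',[np.pi,0,y0]).as_matrix()
    d=Rm.T@(np.array([x,y,z])-p)*1000
    r=-(yaw-y0); r=(r+np.pi)%(2*np.pi)-np.pi
    print('offset',d.round(1).tolist(),'roll',round(r,3),'dist',np.linalg.norm(d).round(1))
FY=0.068
E
python3 - <<'E'
from h import *
go(.53,-.2,.27,np.pi+.068)
c=viewer.get_calibration('wrist'); print(np.array(c['R'])[2], c['cx'],c['cy'])
E
```

```text
offset [-566.1, -645.7, -39.3] roll -0.392 dist 859.6
[ 0.29190572 -0.09871729 -0.95133903] 255.34244463430144 201.2891627712768
```

Request:
{"method": "jog_arm", "body": {
  "plan": [
    {"offset": [-566, -646, -39], "roll": -0.392},
    {"offset": [-566, -646, -39], "roll": -0.392},
    {"offset": [-566, -646, -39], "roll": -0.392},
    {"offset": [-566, -646, -39], "roll": -0.392},
    {"offset": [-566, -646, -39], "roll": -0.392},
    {"offset": [-566, -646, -39], "roll": -0.392},
    {"offset": [-566, -646, -39], "roll": -0.392},
    {"offset": [-566, -646, -39], "roll": -0.392}
  ],
  "claw": 1,
  "squeeze": 60
}}

```text
clock: 0.95
tcp_pos: [0.3532, 0.2218, 0.2495]
eef_rot: [3.141, 0.0, -3.073]
wrist_force: [0.3, 1.0, 0.3]
finger_gap: -0.0002
```

Run:
```python
from h import *
st();go(.53,-.2,.27,np.pi+.068)
```

```text
{'clock': 0.95, 'joint_positions': [-0.8551, -0.1545, 0.167, 1.9459, 0.0258, 1.3477, 0.9433], 'tcp_pos': [0.3532, 0.2218, 0.2495], 'eef_rot': [3.141, 0.0001, -3.0734], 'wrist_force': [0.3429, 0.989, 0.3331], 'finger_gap': -0.0002}
offset [-147.7, -432.9, -20.5] roll 0.0 dist 457.8
```

Request:
{"method": "jog_arm", "body": {
  "plan": [
    {"offset": [-148, -433, -20], "roll": 0},
    {"offset": [-148, -433, -20], "roll": 0},
    {"offset": [-148, -433, -20], "roll": 0},
    {"offset": [-148, -433, -20], "roll": 0},
    {"offset": [-148, -433, -20], "roll": 0},
    {"offset": [-148, -433, -20], "roll": 0},
    {"offset": [-148, -433, -20], "roll": 0},
    {"offset": [-148, -433, -20], "roll": 0}
  ]
}}

```text
clock: 1.75
tcp_pos: [0.508, -0.1465, 0.2672]
eef_rot: [3.141, 0.001, -3.073]
wrist_force: [1.0, 0.8, 0.0]
finger_gap: -0.0002
```

Run:
```python
from h import *
st();go(.53,-.2,.27,np.pi+.068)
snap('wrist','w1.png')
```

```text
{'clock': 1.75, 'joint_positions': [-0.4855, 0.0993, 0.7377, 1.6944, -0.0685, 1.3732, 1.9029], 'tcp_pos': [0.508, -0.1465, 0.2672], 'eef_rot': [3.1414, 0.0009, -3.0728], 'wrist_force': [1.023, 0.8097, 0.0069], 'finger_gap': -0.0002}
offset [-18.3, -54.9, -2.8] roll 0.001 dist 57.9
```

View pics/w1.png

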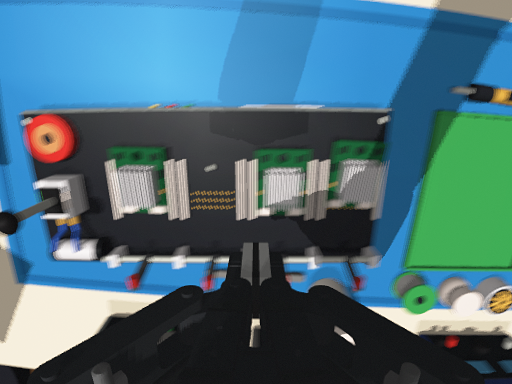

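Request:
{"method": "jog_arm", "body": {
  "plan": [
    {"offset": [-12, -40, -3], "roll": 0},
    {"offset": [-12, -40, -3], "roll": 0},
    {"offset": [-12, -40, -3], "roll": 0},
    {"offset": [-12, -40, -3], "roll": 0},
    {"offset": [-12, -40, -3], "roll": 0},
    {"offset": [-12, -40, -3], "roll": 0},
    {"offset": [-12, -40, -3], "roll": 0},
    {"offset": [-12, -40, -3], "roll": 0}
  ]
}}

```text
clock: 2.6
tcp_pos: [0.5223, -0.1834, 0.27]
eef_rot: [3.141, 0.0, -3.073]
wrist_force: [-0.6, -0.1, 0.4]
finger_gap: 0.0001
```

Run:
```python
from h import *
st()
im,c=snap('wrist','w2.png')
cv2.imwrite('pics/z3.png',cv2.cvtColor(cv2.resize(im[90:280],None,fx=1.56,fy=3,interpolation=cv2.INTER_CUBIC),cv2.COLOR_RGB2BGR))
```

```text
{'clock': 2.6, 'joint_positions': [-0.4205, 0.1764, 0.7738, 1.6293, -0.1255, 1.3867, 2.008], 'tcp_pos': [0.5223, -0.1834, 0.27], 'eef_rot': [3.1413, 0.0003, -3.0729], 'wrist_force': [-0.5863, -0.1137, 0.4152], 'finger_gap': 0.0001}
```

View pics/w2.png

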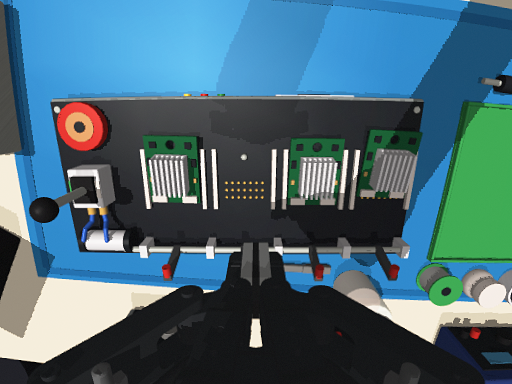

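Run:
```python
from h import *
im,c=load('w2.png')
cv2.imwrite('pics/z3.png',cv2.cvtColor(cv2.resize(im[85:225,40:240],None,fx=4,fy=4,interpolation=cv2.INTER_CUBIC),cv2.COLOR_RGB2BGR))
cv2.imwrite('pics/z4.png',cv2.cvtColor(cv2.resize(im[85:225,230:430],None,fx=4,fy=4,interpolation=cv2.INTER_CUBIC),cv2.COLOR_RGB2BGR))
```

```text
(no output)
```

View pics/z3.png

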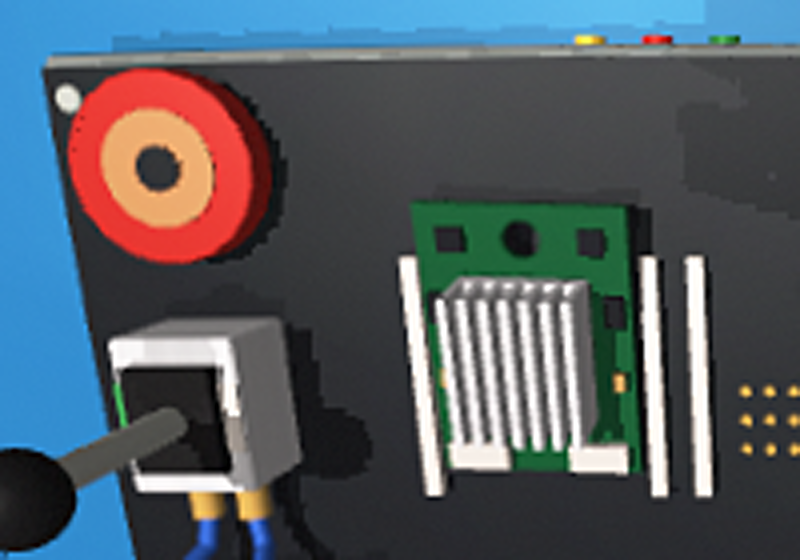

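View pics/z4.png

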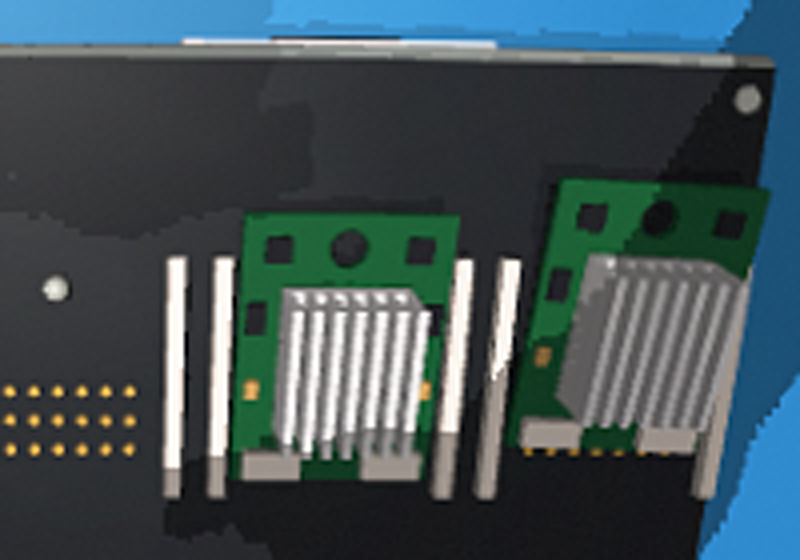

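Run:
```python
from h import *
im,c=load('w2.png')
A=np.array([[408,258],[650,258],[697,258],[435,495],[660,495],[704,495]])/4+[40,85]
B=np.array([[177,258],[223,258],[464,260],[510,260],[172,497],[217,497],[442,497],[486,497],[705,497]])/4+[230,85]
P=plane(c,np.r_[A,B],.051); print(P[:,:2].round(4))
pin=plane(c,np.array([[56,288]])/4+[230,85],.053);print('pin',pin)
# fixture coords: strip half spacing: inner 36 + w/2~2
near=P[[0,1,2,6,7,8,9]];far=P[[3,4,5,10,11,12,13,14]]
print(np.polyfit(near[:,1],near[:,0],1),np.polyfit(far[:,1],far[:,0],1))
mid4=(P[0]+P[1])/2;mid2=(P[7]+P[8])/2;print(mid4,mid2,np.arctan2(-(mid2-mid4)[0],(mid2-mid4)[1]),np.linalg.norm(mid2-mid4))
A=np.array([[68,98],[45,68]])/4+[40,85]; B=np.array([[747,99],[775,65]])/4+[230,85]
print(plane(c,np.r_[A,B],.045)[:,:2])
# board holes at z .058
H=np.r_[np.array([[520,239]])/4+[40,85],np.array([[349,248],[660,218]])/4+[230,85]]
print('holes',plane(c,H,.058)[:,:2])
```

```text
[[ 0.5    -0.3306]
 [ 0.4952 -0.253 ]
 [ 0.4943 -0.2381]
 [ 0.58   -0.3254]
 [ 0.5747 -0.2486]
 [ 0.5737 -0.2338]
 [ 0.4891 -0.1623]
 [ 0.4881 -0.1478]
 [ 0.4831 -0.0709]
 [ 0.482  -0.0561]
 [ 0.5692 -0.1569]
 [ 0.5682 -0.1417]
 [ 0.563  -0.0653]
 [ 0.562  -0.0502]
 [ 0.5569  0.0263]]
pin [[ 0.50095131 -0.19991148  0.053     ]]
[-0.0659157   0.47841672] [-0.06521077  0.55871438]
[ 0.49762352 -0.29182709  0.051     ] [ 0.48562446 -0.10935994  0.051     ] 0.06566556190889801 0.18286125360678135
[[ 0.45597489 -0.44196115]
 [ 0.44701371 -0.44863799]
 [ 0.42634904  0.01370723]
 [ 0.4153543   0.02055923]]
holes [[ 0.49086873 -0.29236679]
 [ 0.48133902 -0.10980474]
 [ 0.4645989  -0.0134418 ]]
```

```bash
sed -i 's/^FY=.*/FY=0.066/' h.py
cat >> h.py <<'E'
ex=np.array([np.cos(FY),np.sin(FY)]);ey=np.array([-np.sin(FY),np.cos(FY)])
PIN3=np.array([.501,-.2]); PIN={n:PIN3+(3-n)*.092*ey for n in(1,2,3,4)}
def fx(n,s,t=0): return PIN[n]+s*ex+t*ey   # fixture coords relative to pin n
E
python3 - <<'E'
from h import *
x,y=fx(2,-.024); go(x,y,.1,np.pi+FY); go(x,y,.067,np.pi+FY)
E
```

```text
offset [46.1, 77.0, 169.9] roll 0.003 dist 192.2
offset [46.1, 77.0, 202.9] roll 0.003 dist 221.9
```

Request:
{"method": "jog_arm", "body": {
  "plan": [
    {"offset": [46, 77, 50], "roll": 0.003},
    {"offset": [46, 77, 100], "roll": 0.003},
    {"offset": [46, 77, 150], "roll": 0.003},
    {"offset": [46, 77, 190], "roll": 0.003},
    {"offset": [46, 77, 203], "roll": 0.003},
    {"offset": [46, 77, 203], "roll": 0.003},
    {"offset": [46, 77, 203], "roll": 0.003},
    {"offset": [46, 77, 203], "roll": 0.003}
  ]
}}

```text
clock: 3.45
tcp_pos: [0.4728, -0.1105, 0.0691]
eef_rot: [-3.141, 0.003, -3.077]
wrist_force: [-0.7, 0.2, 0.4]
finger_gap: 0.0002
```

Run:
```python
from h import *
st()
im,c=snap('wrist','w3.png')
x,y=fx(2,0); go(x,y,.067,np.pi+FY)
```

```text
{'clock': 3.45, 'joint_positions': [-0.5007, 0.2197, 0.7037, 2.0356, -0.1761, 0.9416, 1.9304], 'tcp_pos': [0.4728, -0.1105, 0.0691], 'eef_rot': [-3.1414, 0.0032, -3.0768], 'wrist_force': [-0.715, 0.1862, 0.4155], 'finger_gap': 0.0002}
offset [-22.2, 0.7, 2.0] roll -0.001 dist 22.4
```

View pics/w3.png

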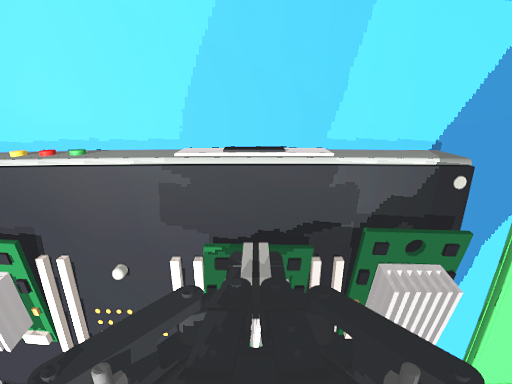

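Request:
{"method": "jog_arm", "body": {
  "plan": [
    {"offset": [-3, 0.7, 1], "roll": 0},
    {"offset": [-6, 0.7, 2], "roll": 0},
    {"offset": [-9, 0.7, 2], "roll": 0},
    {"offset": [-12, 0.7, 2], "roll": 0},
    {"offset": [-15, 0.7, 2], "roll": 0},
    {"offset": [-17, 0.7, 2], "roll": 0},
    {"offset": [-19, 0.7, 2], "roll": 0},
    {"offset": [-20, 0.7, 2], "roll": 0}
  ]
}}

```text
clock: 4.3
tcp_pos: [0.4911, -0.108, 0.0648]
eef_rot: [3.142, -0.0, -3.076]
wrist_force: [-0.9, 0.5, -1.0]
finger_gap: 0.0001
```

Run:
```python
from h import *
st()
im,c=snap('wrist','w4.png')
x,y=fx(2,0); go(x,y,.067,np.pi+FY)
```

```text
{'clock': 4.3, 'joint_positions': [-0.4858, 0.273, 0.6906, 1.9931, -0.2132, 0.947, 1.9481], 'tcp_pos': [0.4911, -0.108, 0.0648], 'eef_rot': [3.1416, -0.0002, -3.0764], 'wrist_force': [-0.932, 0.4783, -1.0025], 'finger_gap': 0.0001}
offset [-3.7, -0.4, -2.2] roll -0.001 dist 4.3
```

View pics/w4.png

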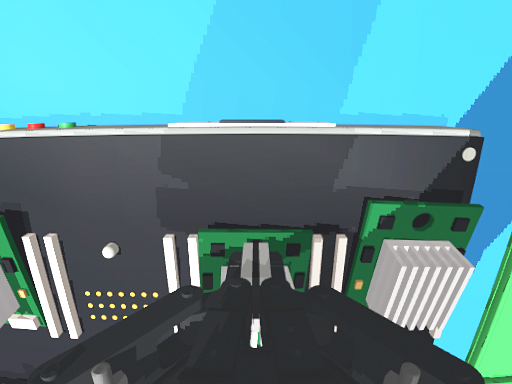

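Request:
{"method": "jog_arm", "body": {
  "plan": [
    {"offset": [-1, 0, 0], "roll": 0},
    {"offset": [-2, 0, 0], "roll": 0},
    {"offset": [-3, 0, 0], "roll": 0},
    {"offset": [-4, 0, 0], "roll": 0},
    {"offset": [-5, 0, 0], "roll": 0},
    {"offset": [-5, 0, 0], "roll": 0},
    {"offset": [-5, 0, 0], "roll": 0},
    {"offset": [-5, 0, 0], "roll": 0}
  ]
}}

```text
clock: 5.15
tcp_pos: [0.4961, -0.1077, 0.0649]
eef_rot: [3.142, 0.0, -3.076]
wrist_force: [-0.7, -0.5, 0.5]
finger_gap: 0.0001
```

Run:
```python
from h import *
st()
im,c=snap('wrist','w5.png')
x,y=fx(2,0); go(x,y,.067,np.pi+FY)
```

```text
{'clock': 5.15, 'joint_positions': [-0.4822, 0.2839, 0.6879, 1.9813, -0.2206, 0.95, 1.9514], 'tcp_pos': [0.4961, -0.1077, 0.0649], 'eef_rot': [3.1415, 0.0002, -3.0764], 'wrist_force': [-0.6533, -0.4571, 0.5234], 'finger_gap': 0.0001}
offset [1.2, -0.4, -2.1] roll -0.001 dist 2.4
```

View pics/w5.png

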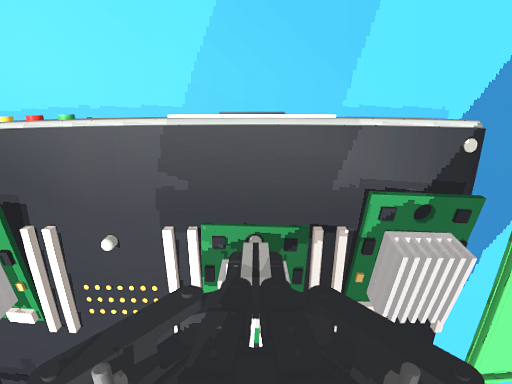

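Run:
```python
from h import *
x,y=fx(1,-.035,0.001); go(x,y,.069,np.pi+FY)
```

```text
offset [36.3, 92.6, -4.1] roll -0.001 dist 99.5
```

Request:
{"method": "jog_arm", "body": {
  "plan": [
    {"offset": [10, 0, -5], "roll": 0},
    {"offset": [20, 5, -45], "roll": 0},
    {"offset": [36, 50, -50], "roll": 0},
    {"offset": [36, 92, -45], "roll": 0},
    {"offset": [36, 92, -20], "roll": 0},
    {"offset": [36, 92, -4], "roll": 0},
    {"offset": [36, 92, -4], "roll": 0},
    {"offset": [36, 92, -4], "roll": 0}
  ]
}}

```text
clock: 6.0
tcp_pos: [0.4543, -0.0185, 0.0693]
eef_rot: [-3.141, 0.0, -3.077]
wrist_force: [-0.1, -0.2, -0.3]
finger_gap: -0.0001
```

Run:
```python
from h import *
st()
im,c=snap('wrist','w6.png')
x,y=fx(1,0,.001); go(x,y,.067,np.pi+FY)
```

```text
{'clock': 6.0, 'joint_positions': [-0.6705, 0.1347, 0.6522, 2.105, -0.1014, 0.9318, 1.6734], 'tcp_pos': [0.4543, -0.0185, 0.0693], 'eef_rot': [-3.1413, 0.0, -3.0769], 'wrist_force': [-0.0701, -0.1786, -0.3291], 'finger_gap': -0.0001}
offset [-34.3, 0.9, 2.6] roll -0.001 dist 34.4
```

View pics/w6.png

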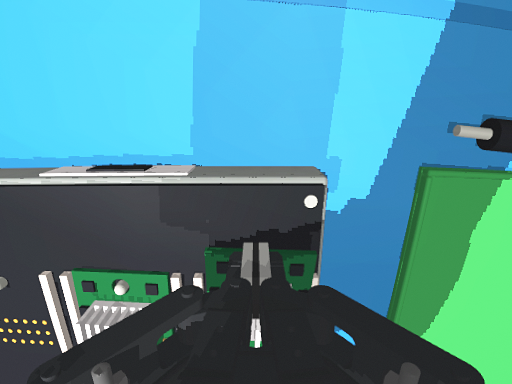

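Request:
{"method": "jog_arm", "body": {
  "plan": [
    {"offset": [-5, 1, 0], "roll": 0},
    {"offset": [-9, 1, 0], "roll": 0},
    {"offset": [-13, 1, 0], "roll": 0},
    {"offset": [-17, 1, 0], "roll": 0},
    {"offset": [-21, 1, 1], "roll": 0},
    {"offset": [-25, 1, 2], "roll": 0},
    {"offset": [-28, 1, 3], "roll": 0},
    {"offset": [-30, 1, 3], "roll": 0}
  ]
}}

```text
clock: 6.85
tcp_pos: [0.4841, -0.0153, 0.0657]
eef_rot: [-3.141, -0.0, -3.076]
wrist_force: [-1.6, -0.8, 0.3]
finger_gap: 0.0
```

Request:
{"method": "jog_arm", "body": {
  "plan": [
    {"offset": [-1, 0, 0], "roll": 0},
    {"offset": [-2, 0, 0], "roll": 0},
    {"offset": [-3, 0, 0], "roll": 0},
    {"offset": [-4, 0, 0], "roll": 0},
    {"offset": [-5, 0, 0], "roll": 0},
    {"offset": [-5, 0, 0], "roll": 0},
    {"offset": [-5, 0, 0], "roll": 0},
    {"offset": [-5, 0, 0], "roll": 0}
  ]
}}

```text
clock: 7.65
tcp_pos: [0.4891, -0.0149, 0.066]
eef_rot: [3.141, 0.0, -3.076]
wrist_force: [-0.2, 0.3, -0.5]
finger_gap: -0.0001
```

Run:
```python
from h import *
st()
im,c=snap('wrist','w7.png')
x,y=fx(1,0,.001); go(x,y,.067,np.pi+FY)
x,y=fx(4,-.028,0); go(x,y,.067,np.pi+FY)
```

```text
{'clock': 7.65, 'joint_positions': [-0.6421, 0.2292, 0.6426, 2.0242, -0.1697, 0.9393, 1.7246], 'tcp_pos': [0.4891, -0.0149, 0.066], 'eef_rot': [3.1415, 0.0003, -3.0764], 'wrist_force': [-0.1741, 0.3081, -0.5209], 'finger_gap': -0.0001}
offset [0.3, -0.5, -1.0] roll -0.001 dist 1.2
offset [28.1, -277.5, -1.0] roll -0.001 dist 278.9
```

View pics/w7.png

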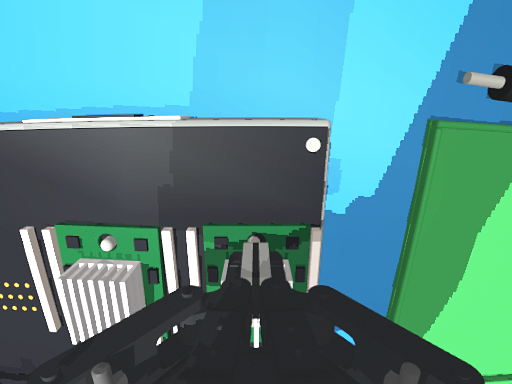

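Request:
{"method": "jog_arm", "body": {
  "plan": [
    {"offset": [10, 0, -5], "roll": 0},
    {"offset": [28, -5, -48], "roll": 0},
    {"offset": [28, -55, -50], "roll": 0},
    {"offset": [28, -105, -50], "roll": 0},
    {"offset": [28, -155, -50], "roll": 0},
    {"offset": [28, -205, -50], "roll": 0},
    {"offset": [28, -250, -50], "roll": 0},
    {"offset": [28, -278, -40], "roll": 0}
  ]
}}

```text
clock: 8.5
tcp_pos: [0.4792, -0.2983, 0.1069]
eef_rot: [-3.139, 0.002, -3.079]
wrist_force: [0.2, 0.6, 0.9]
finger_gap: -0.0001
```

Run:
```python
from h import *
st()
im,c=snap('wrist','w8.png')
x,y=fx(4,-.028,0); go(x,y,.067,np.pi+FY)
```

```text
{'clock': 8.5, 'joint_positions': [-0.1968, 0.3868, 0.8174, 1.8093, -0.3167, 1.079, 2.3684], 'tcp_pos': [0.4792, -0.2983, 0.1069], 'eef_rot': [-3.1394, 0.0019, -3.0789], 'wrist_force': [0.1503, 0.6052, 0.914], 'finger_gap': -0.0001}
offset [-2.0, 7.3, 38.0] roll -0.006 dist 38.8
```

View pics/w8.png

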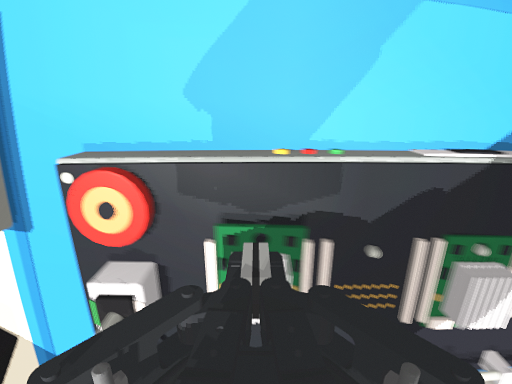

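Request:
{"method": "jog_arm", "body": {
  "plan": [
    {"offset": [0, 0, 20], "roll": 0},
    {"offset": [0, 0, 38], "roll": 0},
    {"offset": [0, 0, 38], "roll": 0},
    {"offset": [-5, 0, 38], "roll": 0},
    {"offset": [-9, 0, 38], "roll": 0},
    {"offset": [-13, 0, 39], "roll": 0},
    {"offset": [-17, 0, 40], "roll": 0},
    {"offset": [-20, 0, 40], "roll": 0}
  ]
}}

```text
clock: 9.35
tcp_pos: [0.4991, -0.2931, 0.0661]
eef_rot: [-3.142, -0.0, -3.077]
wrist_force: [-4.4, -0.8, 3.1]
finger_gap: -0.0002
```

Run:
```python
from h import *
st()
im,c=snap('wrist','w9.png')
x,y=fx(4,0,0); go(x,y,.067,np.pi+FY)
```

```text
{'clock': 9.35, 'joint_positions': [-0.1652, 0.4751, 0.7702, 1.7992, -0.382, 1.0229, 2.3888], 'tcp_pos': [0.4991, -0.2931, 0.0661], 'eef_rot': [-3.1416, -0.0005, -3.0765], 'wrist_force': [-4.3862, -0.8317, 3.0721], 'finger_gap': -0.0002}
offset [-7.4, 0.6, -0.9] roll -0.001 dist 7.5
```

View pics/w9.png

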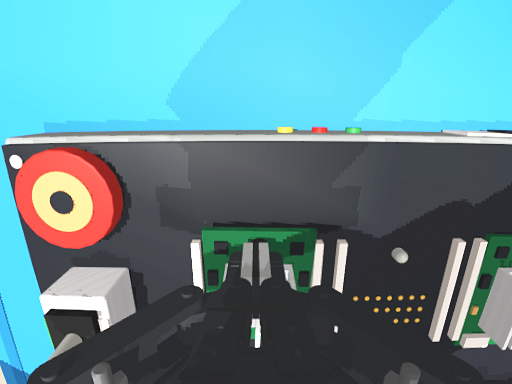

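Request:
{"method": "jog_arm", "body": {
  "plan": [
    {"offset": [-1, 0, 0], "roll": 0},
    {"offset": [-2, 0, 0], "roll": 0},
    {"offset": [-3, 0, 0], "roll": 0},
    {"offset": [-4, 0, 0], "roll": 0},
    {"offset": [-4, 0, 0], "roll": 0},
    {"offset": [-4, 0, 0], "roll": 0},
    {"offset": [-4, 0, 0], "roll": 0},
    {"offset": [-4, 0, 0], "roll": 0}
  ]
}}

```text
clock: 10.2
tcp_pos: [0.5033, -0.2926, 0.0659]
eef_rot: [3.142, 0.0, -3.076]
wrist_force: [-0.3, -0.1, -0.7]
finger_gap: -0.0
```

Run:
```python
from h import *
st()
im,c=snap('wrist','w10.png')
cv2.imwrite('pics/w10.png',cv2.cvtColor(cv2.resize(im[200:320,180:400],None,fx=3.5,fy=3.5),cv2.COLOR_RGB2BGR))
```

```text
{'clock': 10.2, 'joint_positions': [-0.164, 0.4816, 0.7671, 1.7908, -0.3859, 1.0251, 2.3868], 'tcp_pos': [0.5033, -0.2926, 0.0659], 'eef_rot': [3.1415, 0.0003, -3.0763], 'wrist_force': [-0.3456, -0.0594, -0.7103], 'finger_gap': -0.0}
```

View pics/w10.png

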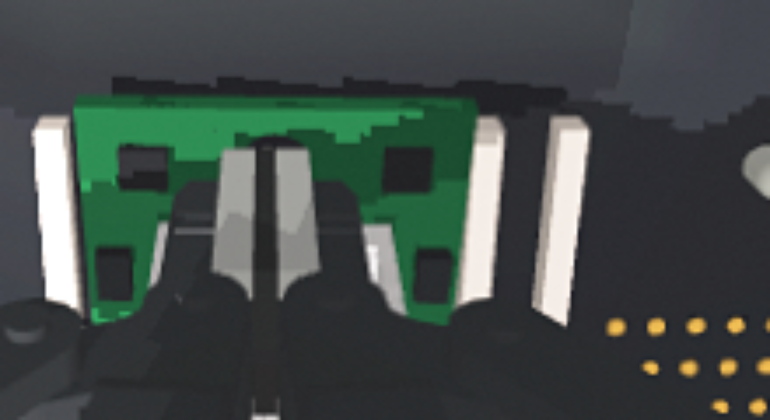

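Request:
{"method": "jog_arm", "body": {
  "plan": [
    {"offset": [-1, 0, 0], "roll": 0},
    {"offset": [-2, 0, 0], "roll": 0},
    {"offset": [-3, 0, 0], "roll": 0},
    {"offset": [-4, 0, 0], "roll": 0},
    {"offset": [-4, 0, 0], "roll": 0},
    {"offset": [-4, 0, 0], "roll": 0},
    {"offset": [-4, 0, 0], "roll": 0},
    {"offset": [-4, 0, 0], "roll": 0}
  ]
}}

```text
clock: 11.05
tcp_pos: [0.5072, -0.2923, 0.0659]
eef_rot: [3.142, 0.0, -3.076]
wrist_force: [-0.4, 0.4, -1.3]
finger_gap: 0.0003
```

Run:
```python
from h import *
st()
im,c=snap('wrist','w11.png')
cv2.imwrite('pics/w11.png',cv2.cvtColor(cv2.resize(im[200:320,180:400],None,fx=3.5,fy=3.5),cv2.COLOR_RGB2BGR))
```

```text
{'clock': 11.05, 'joint_positions': [-0.1627, 0.4885, 0.7645, 1.7818, -0.3892, 1.0283, 2.3847], 'tcp_pos': [0.5072, -0.2923, 0.0659], 'eef_rot': [3.1416, 0.0002, -3.0763], 'wrist_force': [-0.4313, 0.4009, -1.347], 'finger_gap': 0.0003}
```

View pics/w11.png

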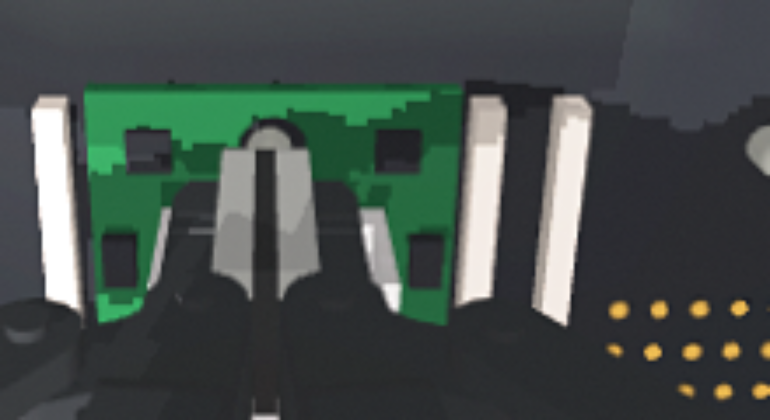

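Run:
```python
from h import *
im,c=load('w2.png'); k=plane(c,[[44,209]],.155)[0]; print(k, (k[:2]-PIN[4])@ex,(k[:2]-PIN[4])@ey)
im,c=load('scene0.png'); k=plane(c,[np.array([90,314])/3.4+[75,190]],.155)[0]; print(k, (k[:2]-PIN[4])@ex,(k[:2]-PIN[4])@ey)
im,c=load('w2.png')
# valve box reel
print(plane(c,[np.array([157,167])/4+[40,85]],.059))
```

```text
[ 0.54827853 -0.39351318  0.155     ] 0.03441299253755122 -0.10420997672122558
[ 0.54602744 -0.39216523  0.155     ] 0.03225570510375405 -0.10271649915935027
[[ 0.47500525 -0.4057605   0.059     ]]
```

Run:
```python
from h import *
x,y=fx(4,.034,-.0690); go(x,y,.20,np.pi/2+FY)
```

```text
offset [-34.0, -68.4, -134.1] roll 1.57 dist 154.3
```

Request:
{"method": "jog_arm", "body": {
  "plan": [
    {"offset": [8, 0, -5], "roll": 0},
    {"offset": [8, 0, -50], "roll": 0},
    {"offset": [8, 0, -98], "roll": 0.14},
    {"offset": [0, -20, -134], "roll": 0.29},
    {"offset": [-34, -50, -134], "roll": 0.44},
    {"offset": [-34, -68, -134], "roll": 0.59},
    {"offset": [-34, -68, -134], "roll": 0.74},
    {"offset": [-34, -68, -134], "roll": 0.88}
  ]
}}

```text
clock: 11.9
tcp_pos: [0.5445, -0.3591, 0.2]
eef_rot: [-3.141, -0.0, 2.319]
wrist_force: [0.5, 0.7, 0.0]
finger_gap: 0.0003
```

Run:
```python
from h import *
st()
x,y=fx(4,.034,-.0690); go(x,y,.138,np.pi/2+FY)
snap('wrist','w12.png');snap('scene','s12.png')
```

```text
{'clock': 11.9, 'joint_positions': [-0.165, 0.5773, 0.9951, 1.4657, -0.4861, 1.3617, 1.6042], 'tcp_pos': [0.5445, -0.3591, 0.2], 'eef_rot': [-3.1407, -0.0001, 2.3189], 'wrist_force': [0.4674, 0.7069, 0.0475], 'finger_gap': 0.0003}
offset [-0.2, 1.3, 62.0] roll 0.682 dist 62.0
```

View pics/w12.png

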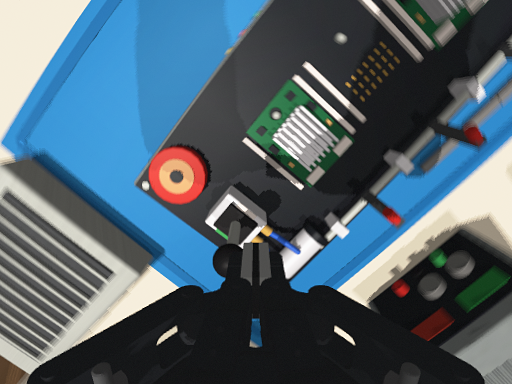

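View pics/s12.png

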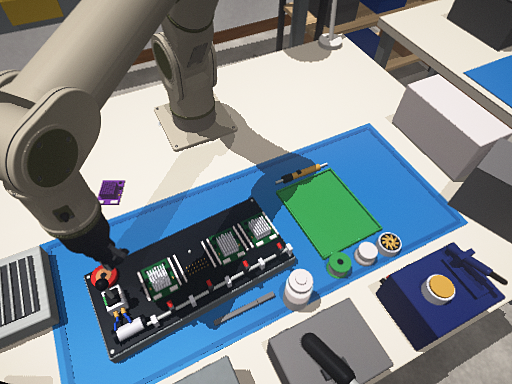

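Request:
{"method": "jog_arm", "body": {
  "plan": [
    {"offset": [0, 1, 0], "roll": 0.15},
    {"offset": [0, 1, 0], "roll": 0.3},
    {"offset": [0, 1, 0], "roll": 0.45},
    {"offset": [0, 1, 0], "roll": 0.6},
    {"offset": [0, 1, 20], "roll": 0.68},
    {"offset": [0, 1, 45], "roll": 0.68},
    {"offset": [0, 1, 62], "roll": 0.68},
    {"offset": [0, 1, 62], "roll": 0.68}
  ]
}}

```text
clock: 12.8
tcp_pos: [0.5453, -0.3563, 0.1358]
eef_rot: [-3.139, -0.002, 1.65]
wrist_force: [-0.8, 0.1, 0.6]
finger_gap: 0.0006
```

Run:
```python
from h import *
st()
x,y=fx(4,.034,-.1140); go(x,y,.138,np.pi/2+FY)
snap('wrist','w13.png')
```

```text
{'clock': 12.8, 'joint_positions': [-0.219, 0.7021, 1.0903, 1.5415, -0.6374, 1.2945, 1.0333], 'tcp_pos': [0.5453, -0.3563, 0.1358], 'eef_rot': [-3.1391, -0.0024, 1.6496], 'wrist_force': [-0.7868, 0.0642, 0.623], 'finger_gap': 0.0006}
offset [-47.2, -0.5, -2.2] roll 0.013 dist 47.2
```

View pics/w13.png

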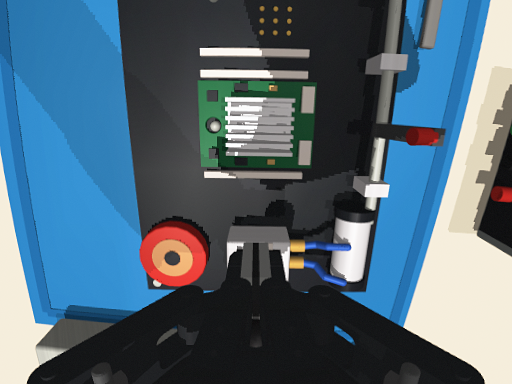

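Request:
{"method": "jog_arm", "body": {
  "plan": [
    {"offset": [-8, 0, 0], "roll": 0},
    {"offset": [-16, 0, 0], "roll": 0},
    {"offset": [-24, 0, 0], "roll": 0},
    {"offset": [-30, 0, 0], "roll": 0},
    {"offset": [-35, 0, 0], "roll": 0},
    {"offset": [-39, 0, 0], "roll": 0},
    {"offset": [-42, 0, 0], "roll": 0},
    {"offset": [-42, 0, 0], "roll": 0}
  ]
}}

```text
clock: 13.65
tcp_pos: [0.5493, -0.3989, 0.1372]
eef_rot: [-3.141, -0.001, 1.647]
wrist_force: [1.1, 3.9, -2.1]
finger_gap: -0.0002
```

Run:
```python
from h import *
st()
x,y=fx(4,.034,-.1140); go(x,y,.138,np.pi/2+FY)
snap('scene','s14.png')
im,c=snap('side','d14.png')
cv2.imwrite('pics/d14.png',cv2.cvtColor(cv2.resize(im[200:370,235:400],None,fx=3.4,fy=3.4,interpolation=cv2.INTER_CUBIC),cv2.COLOR_RGB2BGR))
```

```text
{'clock': 13.65, 'joint_positions': [-0.113, 0.7478, 1.0623, 1.4579, -0.6597, 1.323, 1.0727], 'tcp_pos': [0.5493, -0.3989, 0.1372], 'eef_rot': [-3.1411, -0.001, 1.6469], 'wrist_force': [1.1212, 3.9183, -2.0768], 'finger_gap': -0.0002}
offset [-4.3, -1.2, -0.8] roll 0.01 dist 4.5
```

View pics/d14.png

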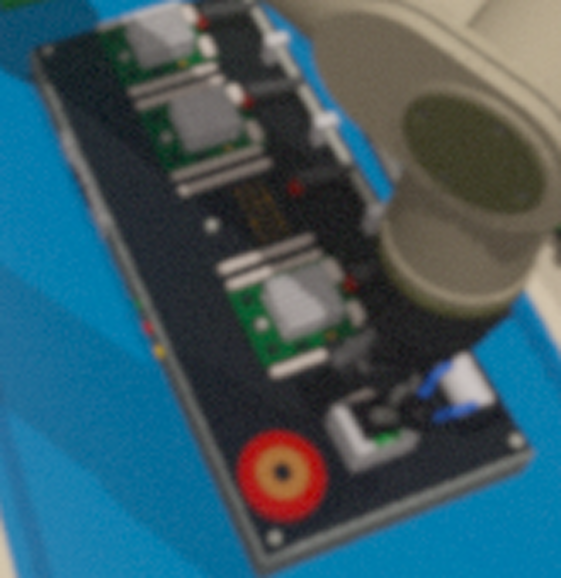

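View pics/s14.png

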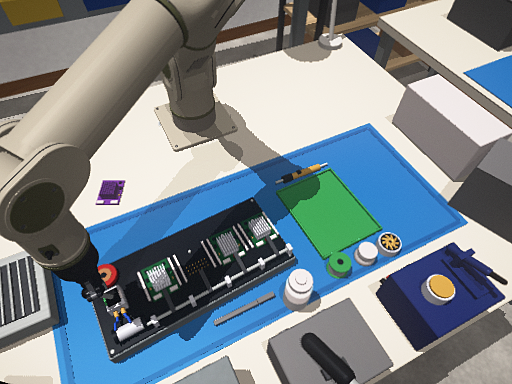

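Request:
{"method": "jog_arm", "body": {
  "plan": [
    {"offset": [-1, 0, 0], "roll": 0},
    {"offset": [-2, 0, 0], "roll": 0},
    {"offset": [-3, 0, 0], "roll": 0},
    {"offset": [-4, 0, 0], "roll": 0},
    {"offset": [-4, 0, 0], "roll": 0},
    {"offset": [-4, 0, 0], "roll": 0},
    {"offset": [-4, 0, 0], "roll": 0},
    {"offset": [-4, 0, 0], "roll": 0}
  ]
}}

```text
clock: 14.55
tcp_pos: [0.5494, -0.4029, 0.1375]
eef_rot: [-3.141, -0.001, 1.647]
wrist_force: [-1.2, 6.1, -3.3]
finger_gap: 0.0
```

Request:
{"method": "jog_arm", "body": {
  "plan": [
    {"offset": [-1, 0, 0], "roll": 0},
    {"offset": [-2, 0, 0], "roll": 0},
    {"offset": [-3, 0, 0], "roll": 0},
    {"offset": [-3, 0, 0], "roll": 0},
    {"offset": [-3, 0, 0], "roll": 0},
    {"offset": [-3, 0, 0], "roll": 0},
    {"offset": [-3, 0, 0], "roll": 0},
    {"offset": [-3, 0, 0], "roll": 0}
  ]
}}

```text
clock: 15.35
tcp_pos: [0.5496, -0.4036, 0.1372]
eef_rot: [-3.14, -0.005, 1.648]
wrist_force: [-5.6, 15.0, 0.8]
finger_gap: -0.0
```

Run:
```python
from h import *
st()
x,y=fx(4,.034,-.1140); go(x,y,.138,np.pi/2+FY)
snap('wrist','w15.png')
```

```text
{'clock': 15.35, 'joint_positions': [-0.0972, 0.7547, 1.0571, 1.4445, -0.6635, 1.3317, 1.0788], 'tcp_pos': [0.5496, -0.4036, 0.1372], 'eef_rot': [-3.14, -0.0054, 1.648], 'wrist_force': [-5.5727, 15.0199, 0.8078], 'finger_gap': -0.0}
offset [0.4, -1.1, -0.8] roll 0.011 dist 1.4
```

View pics/w15.png

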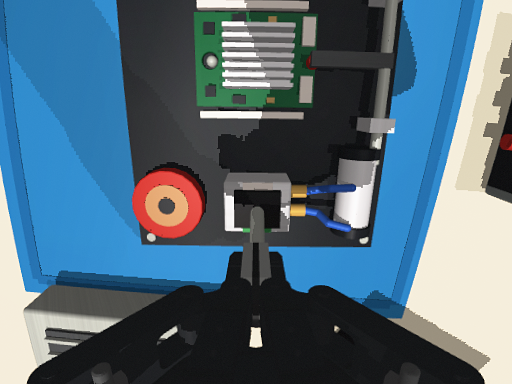

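Request:
{"method": "jog_arm", "body": {
  "plan": [
    {"offset": [0, 0, 0], "roll": 0},
    {"offset": [0, 0, 0], "roll": 0},
    {"offset": [0, 0, 0], "roll": 0},
    {"offset": [0, 0, 0], "roll": 0},
    {"offset": [0, 0, 0], "roll": 0},
    {"offset": [0, 0, 0], "roll": 0},
    {"offset": [0, 0, 0], "roll": 0},
    {"offset": [0, 0, 0], "roll": 0}
  ]
}}

```text
clock: 16.2
tcp_pos: [0.5496, -0.4036, 0.1372]
eef_rot: [-3.14, -0.005, 1.648]
wrist_force: [-4.4, 14.7, 1.9]
finger_gap: 0.0002
```

Request:
{"method": "jog_arm", "body": {
  "plan": [
    {"offset": [0, 0, 0], "roll": 0},
    {"offset": [0, 0, 0], "roll": 0},
    {"offset": [0, 0, 0], "roll": 0},
    {"offset": [0, 0, 0], "roll": 0},
    {"offset": [0, 0, 0], "roll": 0},
    {"offset": [0, 0, 0], "roll": 0},
    {"offset": [0, 0, 0], "roll": 0},
    {"offset": [0, 0, 0], "roll": 0}
  ]
}}

```text
clock: 17.0
tcp_pos: [0.5496, -0.4036, 0.1373]
eef_rot: [-3.14, -0.005, 1.648]
wrist_force: [-4.9, 15.4, 0.1]
finger_gap: 0.0002
```

Request:
{"method": "jog_arm", "body": {
  "plan": [
    {"offset": [0, 0, 0], "roll": 0},
    {"offset": [0, 0, 0], "roll": 0},
    {"offset": [0, 0, 0], "roll": 0},
    {"offset": [0, 0, 0], "roll": 0},
    {"offset": [0, 0, 0], "roll": 0},
    {"offset": [0, 0, 0], "roll": 0},
    {"offset": [0, 0, 0], "roll": 0},
    {"offset": [0, 0, 0], "roll": 0}
  ]
}}

```text
clock: 17.8
tcp_pos: [0.5496, -0.4036, 0.1372]
eef_rot: [-3.14, -0.005, 1.648]
wrist_force: [-4.3, 14.4, 1.1]
finger_gap: -0.0
```

Request:
{"method": "jog_arm", "body": {
  "plan": [
    {"offset": [0, 0, 0], "roll": 0},
    {"offset": [0, 0, 0], "roll": 0},
    {"offset": [0, 0, 0], "roll": 0},
    {"offset": [0, 0, 0], "roll": 0},
    {"offset": [0, 0, 0], "roll": 0},
    {"offset": [0, 0, 0], "roll": 0},
    {"offset": [0, 0, 0], "roll": 0},
    {"offset": [0, 0, 0], "roll": 0}
  ]
}}

```text
clock: 18.6
tcp_pos: [0.5496, -0.4036, 0.1373]
eef_rot: [-3.14, -0.005, 1.648]
wrist_force: [-4.4, 15.4, 1.1]
finger_gap: 0.0001
```

Run:
```python
from h import *
st()
im,c=snap('scene','s16.png')
cv2.imwrite('pics/s16.png',cv2.cvtColor(cv2.resize(im[190:365,75:305],None,fx=3.4,fy=3.4,interpolation=cv2.INTER_CUBIC),cv2.COLOR_RGB2BGR))
```

```text
{'clock': 18.6, 'joint_positions': [-0.0971, 0.7547, 1.0571, 1.4445, -0.6635, 1.3317, 1.0788], 'tcp_pos': [0.5496, -0.4036, 0.1373], 'eef_rot': [-3.14, -0.0054, 1.648], 'wrist_force': [-4.4259, 15.4098, 1.1108], 'finger_gap': 0.0001}
```

View pics/s16.png

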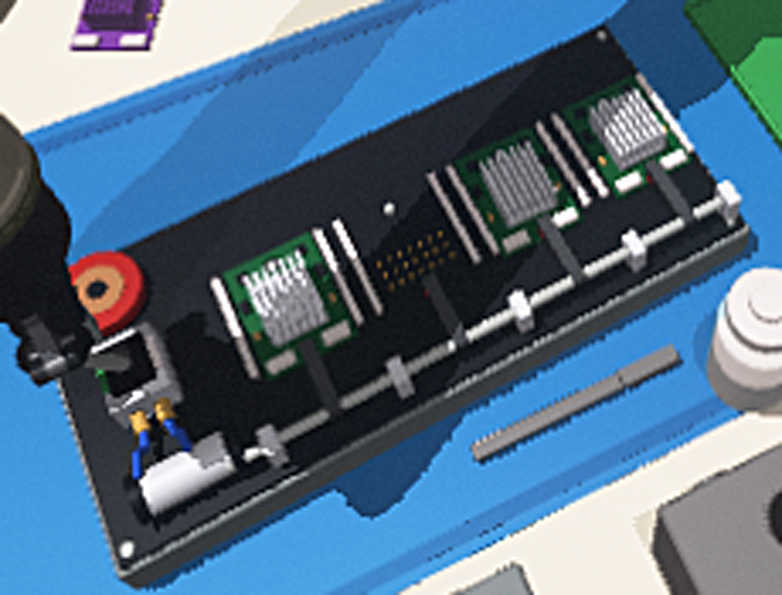

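Request:
{"method": "jog_arm", "body": {
  "plan": [
    {"offset": [7, 0, 0], "roll": 0},
    {"offset": [14, 0, 0], "roll": 0},
    {"offset": [21, 0, 0], "roll": 0},
    {"offset": [28, 0, 0], "roll": 0},
    {"offset": [36, 0, 0], "roll": 0},
    {"offset": [44, 0, 0], "roll": 0},
    {"offset": [52, 0, 0], "roll": 0},
    {"offset": [56, 0, 0], "roll": 0}
  ]
}}

```text
clock: 19.45
tcp_pos: [0.5459, -0.3493, 0.1379]
eef_rot: [3.141, -0.0, 1.648]
wrist_force: [0.1, -1.2, -0.4]
finger_gap: -0.0002
```

Request:
{"method": "jog_arm", "body": {
  "plan": [
    {"offset": [0, 0, -40], "roll": 0},
    {"offset": [0, 0, -80], "roll": -0.1},
    {"offset": [0, 0, -110], "roll": -0.25},
    {"offset": [20, -10, -130], "roll": -0.4},
    {"offset": [40, -20, -140], "roll": -0.55},
    {"offset": [60, -30, -140], "roll": -0.7},
    {"offset": [60, -30, -140], "roll": -0.85},
    {"offset": [60, -30, -140], "roll": -1.0}
  ],
  "claw": -1
}}

```text
clock: 20.25
tcp_pos: [0.5112, -0.2919, 0.2782]
eef_rot: [3.14, 0.001, 2.654]
wrist_force: [-0.6, -0.0, 0.2]
finger_gap: 0.0856
```

Run:
```python
from h import *
st()
go(.51,-.15,.28,np.pi+FY)
im,c=snap('scene','s17.png')
cv2.imwrite('pics/s17.png',cv2.cvtColor(cv2.resize(im[190:365,75:305],None,fx=3.4,fy=3.4,interpolation=cv2.INTER_CUBIC),cv2.COLOR_RGB2BGR))
```

```text
{'clock': 20.25, 'joint_positions': [-0.3715, 0.3471, 1.0468, 1.5324, -0.303, 1.4361, 1.7735], 'tcp_pos': [0.5112, -0.2919, 0.2782], 'eef_rot': [3.1404, 0.0006, 2.6542], 'wrist_force': [-0.6167, -0.0224, 0.2392], 'finger_gap': 0.0856}
offset [67.5, 124.8, -1.8] roll -0.553 dist 141.9
```

View pics/s17.png

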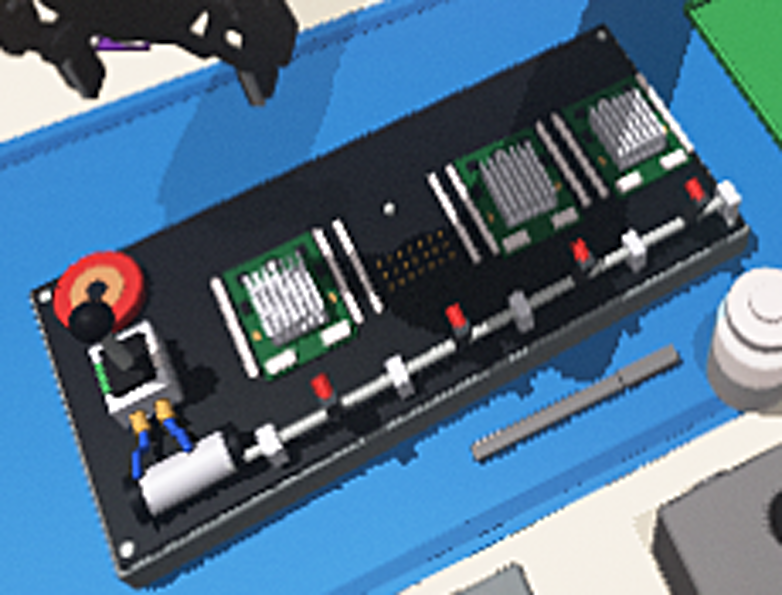

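Run:
```python
from h import *
go(.49,.11,.28,np.pi+FY)
```

```text
offset [204.1, 347.4, -1.8] roll -0.545 dist 402.9
```

Request:
{"method": "jog_arm", "body": {
  "plan": [
    {"offset": [24, 42, -2], "roll": -0.1},
    {"offset": [49, 84, -2], "roll": -0.2},
    {"offset": [74, 126, -2], "roll": -0.3},
    {"offset": [99, 168, -2], "roll": -0.4},
    {"offset": [124, 210, -2], "roll": -0.48},
    {"offset": [149, 253, -2], "roll": -0.545},
    {"offset": [174, 296, -2], "roll": -0.545},
    {"offset": [190, 323, -2], "roll": -0.545}
  ]
}}

```text
clock: 21.1
tcp_pos: [0.4966, 0.0856, 0.2798]
eef_rot: [3.14, -0.0, -3.091]
wrist_force: [0.7, -0.4, -0.9]
finger_gap: 0.0852
```

Request:
{"method": "jog_arm", "body": {
  "plan": [
    {"offset": [1, 10, 0], "roll": 0},
    {"offset": [1, 20, 0], "roll": 0},
    {"offset": [1, 20, 0], "roll": 0},
    {"offset": [1, 20, 0], "roll": 0},
    {"offset": [1, 20, 0], "roll": 0},
    {"offset": [1, 20, 0], "roll": 0},
    {"offset": [1, 20, 0], "roll": 0},
    {"offset": [1, 20, 0], "roll": 0}
  ]
}}

```text
clock: 21.9
tcp_pos: [0.4954, 0.1013, 0.2799]
eef_rot: [3.141, 0.0, -3.092]
wrist_force: [0.1, 0.5, 0.1]
finger_gap: 0.0854
```

Run:
```python
from h import *
st()
snap('wrist','w18.png')
```

```text
{'clock': 21.9, 'joint_positions': [-1.0256, 0.0206, 0.7556, 1.7281, -0.0145, 1.3984, 1.3529], 'tcp_pos': [0.4954, 0.1013, 0.2799], 'eef_rot': [3.1415, 0.0001, -3.0919], 'wrist_force': [0.0841, 0.4888, 0.1404], 'finger_gap': 0.0854}
```

View pics/w18.png

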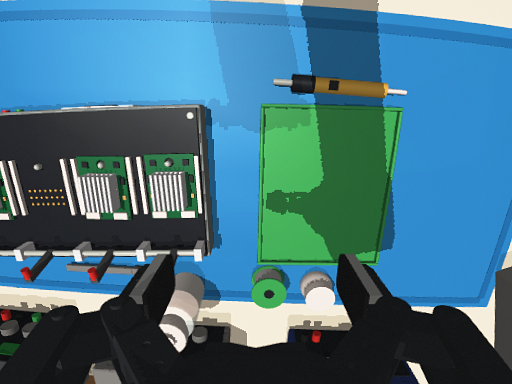

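Run:
```python
from h import *
im,c=load('w18.png')
m=cv2.inRange(cv2.cvtColor(im,cv2.COLOR_RGB2HSV),(50,100,40),(75,255,255)); n,l,s,_=cv2.connectedComponentsWithStats(m)
i=1+np.argmax(s[1:,4]); print(s[i])
cn=max(cv2.findContours((l==i).astype(np.uint8),cv2.RETR_EXTERNAL,cv2.CHAIN_APPROX_NONE)[0],key=cv2.contourArea)
print(cv2.approxPolyDP(cn,8,True).reshape(-1,2))
P=plane(c,[[262,104.5],[404.5,107.5],[380.5,266],[257,263.5]],.014); print(P.round(4),P.mean(0))
for a,b in((0,1),(1,2),(3,2),(0,3)): d=P[b]-P[a];print(np.linalg.norm(d),np.arctan2(d[1],d[0]))
z=cv2.resize(im[140:230,0:210],None,fx=3.8,fy=3.8,interpolation=cv2.INTER_CUBIC);cv2.imwrite('pics/z18.png',cv2.cvtColor(z,cv2.COLOR_RGB2BGR))
```

```text
[  258   104   145   162 20752]
[[261 104]
 [258 263]
 [338 264]
 [354 253]
 [377 264]
 [402 108]]
[[0.4081 0.1055 0.014 ]
 [0.4001 0.3045 0.014 ]
 [0.6503 0.3163 0.014 ]
 [0.6542 0.1112 0.014 ]] [0.52820176 0.20935872 0.014     ]
0.1991624596548786 1.611374107301578
0.2505558718682063 0.04707178838280359
0.20508830429412517 1.5898174900126967
0.24616663014646095 0.02330774505571708
```

View pics/z18.png

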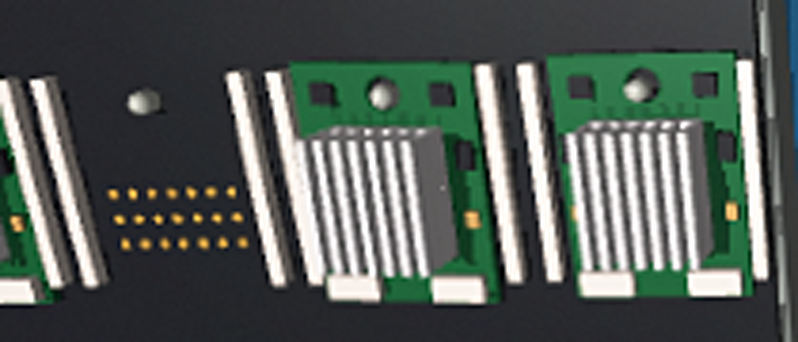

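```bash
cat >> h.py <<'E'
TC=np.array([.528,.209]);TY=.035
def tr(a,b): return TC+a*np.array([np.cos(TY),np.sin(TY)])+b*np.array([-np.sin(TY),np.cos(TY)])
E
python3 - <<'E'
from h import *
x,y=fx(1,.036); print(x,y);go(x,y,.11,np.pi+FY);go(x,y,.049,np.pi+FY)
E
```

```text
0.5247864350819275 -0.014026331148484231
offset [-23.6, -116.8, 169.9] roll -0.016 dist 207.5
offset [-23.6, -116.8, 230.9] roll -0.016 dist 259.8
```

Request:
{"method": "jog_arm", "body": {
  "plan": [
    {"offset": [-8, -40, 20], "roll": -0.016},
    {"offset": [-16, -80, 40], "roll": -0.016},
    {"offset": [-23, -110, 70], "roll": -0.016},
    {"offset": [-24, -117, 115], "roll": -0.016},
    {"offset": [-24, -117, 160], "roll": -0.016},
    {"offset": [-24, -117, 195], "roll": -0.016},
    {"offset": [-24, -117, 195], "roll": -0.016},
    {"offset": [-24, -117, 195], "roll": -0.016}
  ]
}}

```text
clock: 22.75
tcp_pos: [0.5254, -0.0143, 0.0857]
eef_rot: [-3.141, -0.0, -3.076]
wrist_force: [0.5, -0.1, 0.7]
finger_gap: 0.0854
```

Run:
```python
from h import *
st()
snap('wrist','w19.png')
x,y=fx(1,.036); go(x,y,.049,np.pi+FY)
```

```text
{'clock': 22.75, 'joint_positions': [-0.7716, 0.3248, 0.8282, 1.9245, -0.2801, 1.0115, 1.818], 'tcp_pos': [0.5254, -0.0143, 0.0857], 'eef_rot': [-3.1409, -0.0003, -3.0757], 'wrist_force': [0.4673, -0.12, 0.7135], 'finger_gap': 0.0854}
offset [1.5, 0.2, 37.7] roll 0.0 dist 37.7
```

View pics/w19.png

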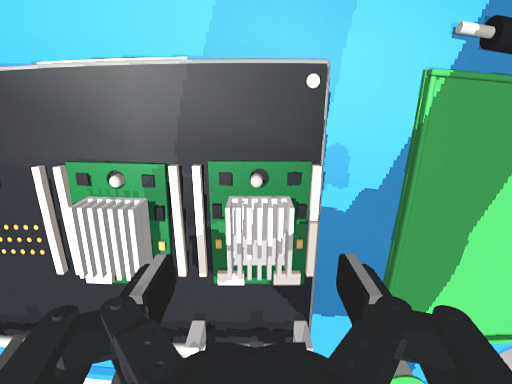

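Request:
{"method": "jog_arm", "body": {
  "plan": [
    {"offset": [1, 1, 12], "roll": 0},
    {"offset": [1, 1, 24], "roll": 0},
    {"offset": [1, 1, 34], "roll": 0},
    {"offset": [1, 1, 37], "roll": 0},
    {"offset": [1, 1, 37], "roll": 0},
    {"offset": [1, 1, 37], "roll": 0},
    {"offset": [1, 1, 37], "roll": 0},
    {"offset": [1, 1, 37], "roll": 0}
  ]
}}

```text
clock: 23.6
tcp_pos: [0.5244, -0.0131, 0.0482]
eef_rot: [3.141, 0.001, -3.075]
wrist_force: [-0.6, -0.3, -0.2]
finger_gap: 0.0854
```

Request:
{"method": "jog_arm", "body": {
  "plan": [
    {"offset": [0, 0, 0], "roll": 0},
    {"offset": [0, 0, 0], "roll": 0},
    {"offset": [0, 0, 0], "roll": 0},
    {"offset": [0, 0, 0], "roll": 0},
    {"offset": [0, 0, 0], "roll": 0},
    {"offset": [0, 0, 0], "roll": 0},
    {"offset": [0, 0, 0], "roll": 0},
    {"offset": [0, 0, 0], "roll": 0}
  ],
  "claw": 1,
  "squeeze": 50
}}

```text
clock: 24.4
tcp_pos: [0.5243, -0.0131, 0.0482]
eef_rot: [3.141, 0.0, -3.075]
wrist_force: [-1.6, 0.0, 5.8]
finger_gap: 0.0393
```

Run:
```python
from h import *
st()
snap('wrist','w20.png')
```

```text
{'clock': 24.4, 'joint_positions': [-0.7386, 0.3836, 0.7944, 1.9543, -0.3376, 0.9392, 1.8592], 'tcp_pos': [0.5243, -0.0131, 0.0482], 'eef_rot': [3.1414, 0.0004, -3.0755], 'wrist_force': [-1.6391, 0.0479, 5.7941], 'finger_gap': 0.0393}
```

View pics/w20.png

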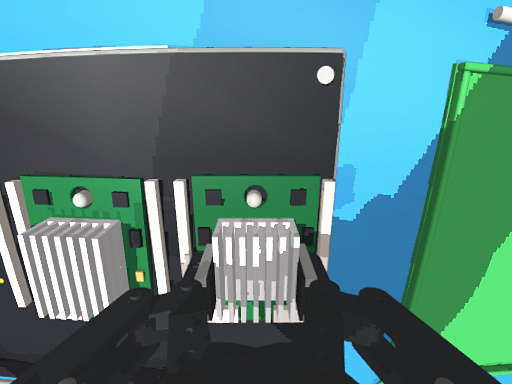

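Run:
```python
from h import *
for a,b in((-.058,.047),(.058,.047),(-.058,-.047)):
    x,y=tr(a+.002,b);print(x,y); go(x,y,.128,np.pi+TY)
```

```text
0.47038963233228087 0.25401161558076113
offset [36.2, 270.1, -79.8] roll 0.031 dist 283.9
0.5863185895850055 0.2580707867148641
offset [-79.7, 266.5, -79.8] roll 0.031 dist 289.4
0.47367896066508847 0.1600691847035532
offset [39.1, 176.1, -79.8] roll 0.031 dist 197.3
```

Request:
{"method": "jog_arm", "body": {
  "plan": [
    {"offset": [0, 0, -12], "roll": 0},
    {"offset": [0, 0, -30], "roll": 0},
    {"offset": [0, 0, -55], "roll": 0},
    {"offset": [0, 0, -80], "roll": 0},
    {"offset": [5, 30, -80], "roll": 0.01},
    {"offset": [11, 70, -80], "roll": 0.02},
    {"offset": [17, 110, -80], "roll": 0.031},
    {"offset": [22, 150, -80], "roll": 0.031}
  ]
}}

```text
clock: 25.25
tcp_pos: [0.4915, 0.1363, 0.1285]
eef_rot: [3.141, 0.0, -3.107]
wrist_force: [1.8, -0.2, -1.5]
finger_gap: 0.0391
```

Request:
{"method": "jog_arm", "body": {
  "plan": [
    {"offset": [5, 40, 0], "roll": 0},
    {"offset": [10, 80, 0], "roll": 0},
    {"offset": [14, 110, 0], "roll": 0},
    {"offset": [14, 120, 10], "roll": 0},
    {"offset": [14, 120, 40], "roll": 0},
    {"offset": [14, 120, 70], "roll": 0},
    {"offset": [14, 120, 85], "roll": 0},
    {"offset": [14, 120, 85], "roll": 0}
  ]
}}

```text
clock: 26.05
tcp_pos: [0.473, 0.2531, 0.0413]
eef_rot: [-3.139, -0.003, -3.107]
wrist_force: [-0.6, -0.1, -1.5]
finger_gap: 0.0391
```

Run:
```python
from h import *
st()
snap('wrist','w21.png')
x,y=tr(-.056,.047); go(x,y,.0095,np.pi+TY)
```

```text
{'clock': 26.05, 'joint_positions': [-1.1461, 0.3949, 0.6722, 1.9202, -0.3015, 0.9321, 1.2768], 'tcp_pos': [0.473, 0.2531, 0.0413], 'eef_rot': [-3.1388, -0.0027, -3.1072], 'wrist_force': [-0.6495, -0.0777, -1.5112], 'finger_gap': 0.0391}
offset [3.6, 0.5, 33.3] roll -0.001 dist 33.5
```

View pics/w21.png

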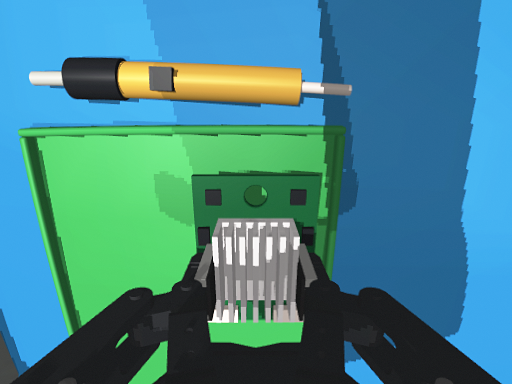

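Request:
{"method": "jog_arm", "body": {
  "plan": [
    {"offset": [2, 0, 12], "roll": 0},
    {"offset": [2, 0, 22], "roll": 0},
    {"offset": [2, 0, 29], "roll": 0},
    {"offset": [2, 0, 32], "roll": 0},
    {"offset": [2, 0, 34], "roll": 0},
    {"offset": [2, 0, 34], "roll": 0},
    {"offset": [2, 0, 34], "roll": 0},
    {"offset": [2, 0, 34], "roll": 0}
  ]
}}

```text
clock: 26.9
tcp_pos: [0.4722, 0.2546, 0.0092]
eef_rot: [3.141, 0.0, -3.106]
wrist_force: [-0.8, -0.4, -2.7]
finger_gap: 0.0392
```

Request:
{"method": "jog_arm", "body": {
  "plan": [
    {"offset": [0, 0, 1], "roll": 0},
    {"offset": [0, 0, 1], "roll": 0},
    {"offset": [0, 0, 1], "roll": 0},
    {"offset": [0, 0, 1], "roll": 0},
    {"offset": [0, 0, 1], "roll": 0},
    {"offset": [0, 0, 1], "roll": 0},
    {"offset": [0, 0, 1], "roll": 0},
    {"offset": [0, 0, 1], "roll": 0}
  ],
  "claw": -1
}}

```text
clock: 27.7
tcp_pos: [0.472, 0.2545, 0.0079]
eef_rot: [3.142, -0.0, -3.106]
wrist_force: [-0.2, 1.3, 0.2]
finger_gap: 0.0853
```

Run:
```python
from h import *
st()
x,y=fx(2,.036); go(x,y,.125,np.pi+FY)
```

```text
{'clock': 27.7, 'joint_positions': [-1.1213, 0.4469, 0.6423, 1.9405, -0.3472, 0.8651, 1.3087], 'tcp_pos': [0.472, 0.2545, 0.0079], 'eef_rot': [3.1415, -0.0, -3.1064], 'wrist_force': [-0.2467, 1.3249, 0.1587], 'finger_gap': 0.0853}
offset [-46.1, -362.2, -117.1] roll -0.031 dist 383.4
```

Lift, then travel to nest 2.

Request:
{"method": "jog_arm", "body": {
  "plan": [
    {"offset": [0, 0, -40], "roll": 0},
    {"offset": [0, 0, -85], "roll": 0},
    {"offset": [-3, -20, -117], "roll": 0},
    {"offset": [-9, -65, -117], "roll": -0.01},
    {"offset": [-15, -110, -117], "roll": -0.02},
    {"offset": [-21, -155, -117], "roll": -0.031},
    {"offset": [-27, -200, -117], "roll": -0.031},
    {"offset": [-33, -245, -117], "roll": -0.031}
  ]
}}

```text
clock: 28.5
tcp_pos: [0.5137, 0.0091, 0.1251]
eef_rot: [3.141, 0.001, -3.075]
wrist_force: [0.4, -0.5, -0.1]
finger_gap: 0.0853
```

Request:
{"method": "jog_arm", "body": {
  "plan": [
    {"offset": [-4, -40, 0], "roll": 0},
    {"offset": [-8, -80, 0], "roll": 0},
    {"offset": [-12, -112, 5], "roll": 0},
    {"offset": [-13, -118, 20], "roll": 0},
    {"offset": [-13, -118, 40], "roll": 0},
    {"offset": [-13, -118, 40], "roll": 0},
    {"offset": [-13, -118, 40], "roll": 0},
    {"offset": [-13, -118, 40], "roll": 0}
  ]
}}

```text
clock: 29.3
tcp_pos: [0.5349, -0.1055, 0.0857]
eef_rot: [3.141, 0.001, -3.075]
wrist_force: [-0.1, -0.4, 0.4]
finger_gap: 0.0854
```

Run:
```python
from h import *
st()
snap('wrist','w22.png')
im,c=snap('scene','s22.png')
x,y=fx(2,.036); go(x,y,.048,np.pi+FY)
```

```text
{'clock': 29.3, 'joint_positions': [-0.6074, 0.3872, 0.8614, 1.8767, -0.3411, 1.0309, 2.0338], 'tcp_pos': [0.5349, -0.1055, 0.0857], 'eef_rot': [3.1414, 0.0009, -3.0746], 'wrist_force': [-0.0818, -0.4249, 0.3855], 'finger_gap': 0.0854}
offset [4.1, 0.1, 37.7] roll 0.001 dist 37.9
```

View pics/w22.png

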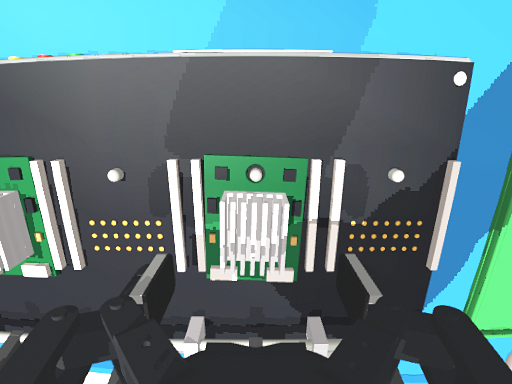

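View pics/s22.png

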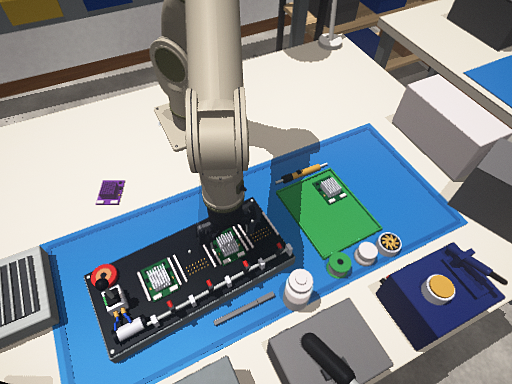

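Request:
{"method": "jog_arm", "body": {
  "plan": [
    {"offset": [4, 0, 12], "roll": 0},
    {"offset": [4, 0, 24], "roll": 0},
    {"offset": [4, 0, 33], "roll": 0},
    {"offset": [4, 0, 36], "roll": 0},
    {"offset": [4, 0, 36], "roll": 0},
    {"offset": [4, 0, 36], "roll": 0},
    {"offset": [4, 0, 36], "roll": 0},
    {"offset": [4, 0, 36], "roll": 0}
  ]
}}

```text
clock: 30.2
tcp_pos: [0.5307, -0.1063, 0.0492]
eef_rot: [3.141, 0.001, -3.075]
wrist_force: [0.6, -0.7, 0.4]
finger_gap: 0.0852
```

Request:
{"method": "jog_arm", "body": {
  "plan": [
    {"offset": [0, 0, 0], "roll": 0},
    {"offset": [0, 0, 0], "roll": 0},
    {"offset": [0, 0, 0], "roll": 0},
    {"offset": [0, 0, 0], "roll": 0},
    {"offset": [0, 0, 0], "roll": 0},
    {"offset": [0, 0, 0], "roll": 0},
    {"offset": [0, 0, 0], "roll": 0},
    {"offset": [0, 0, 0], "roll": 0}
  ],
  "claw": 1,
  "squeeze": 50
}}

```text
clock: 31.0
tcp_pos: [0.5307, -0.1064, 0.0493]
eef_rot: [3.141, 0.001, -3.075]
wrist_force: [-1.3, 0.6, 6.2]
finger_gap: 0.0391
```

Run:
```python
from h import *
st()
x,y=tr(.060,.047); go(x,y,.129,np.pi+TY)
```

```text
{'clock': 31.0, 'joint_positions': [-0.576, 0.4345, 0.8288, 1.9118, -0.3882, 0.9621, 2.0705], 'tcp_pos': [0.5307, -0.1064, 0.0493], 'eef_rot': [3.1414, 0.0005, -3.0755], 'wrist_force': [-1.2874, 0.6441, 6.2051], 'finger_gap': 0.0391}
offset [-79.6, 360.0, -79.7] roll 0.031 dist 377.2
```

Request:
{"method": "jog_arm", "body": {
  "plan": [
    {"offset": [0, 0, -12], "roll": 0},
    {"offset": [0, 0, -30], "roll": 0},
    {"offset": [0, 0, -55], "roll": 0},
    {"offset": [0, 5, -80], "roll": 0},
    {"offset": [0, 40, -80], "roll": 0.01},
    {"offset": [0, 80, -80], "roll": 0.02},
    {"offset": [0, 120, -80], "roll": 0.031},
    {"offset": [0, 160, -80], "roll": 0.031}
  ]
}}

```text
clock: 31.8
tcp_pos: [0.5194, 0.0547, 0.1295]
eef_rot: [3.141, 0.0, -3.107]
wrist_force: [0.9, -0.4, -3.2]
finger_gap: 0.0386
```

Request:
{"method": "jog_arm", "body": {
  "plan": [
    {"offset": [0, 40, 0], "roll": 0},
    {"offset": [-5, 80, 0], "roll": 0},
    {"offset": [-15, 115, 0], "roll": 0},
    {"offset": [-30, 150, 0], "roll": 0},
    {"offset": [-50, 180, 0], "roll": 0},
    {"offset": [-70, 197, 0], "roll": 0},
    {"offset": [-75, 197, 20], "roll": 0},
    {"offset": [-75, 197, 50], "roll": 0}
  ]
}}

```text
clock: 32.6
tcp_pos: [0.5896, 0.2536, 0.08]
eef_rot: [3.141, 0.003, -3.106]
wrist_force: [-0.1, -0.6, -2.1]
finger_gap: 0.0391
```

Run:
```python
from h import *
st()
snap('wrist','w23.png')
x,y=tr(.060,.047); go(x,y,.0095,np.pi+TY)
```

```text
{'clock': 32.6, 'joint_positions': [-1.0001, 0.5745, 0.7082, 1.6144, -0.4067, 1.1019, 1.4211], 'tcp_pos': [0.5896, 0.2536, 0.08], 'eef_rot': [3.141, 0.0033, -3.1056], 'wrist_force': [-0.0954, -0.5743, -2.1245], 'finger_gap': 0.0391}
offset [-0.6, 5.9, 64.3] roll 0.001 dist 64.5
```

View pics/w23.png

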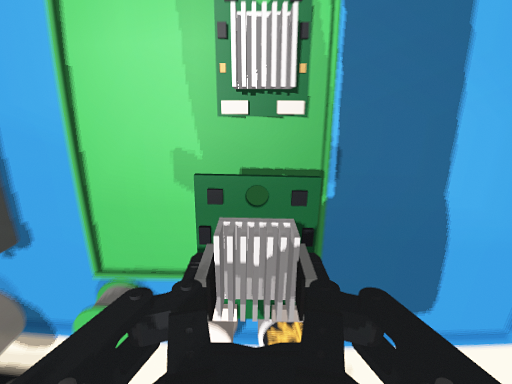

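Request:
{"method": "jog_arm", "body": {
  "plan": [
    {"offset": [1, 2, 20], "roll": 0},
    {"offset": [1, 2, 40], "roll": 0},
    {"offset": [1, 2, 55], "roll": 0},
    {"offset": [1, 2, 64], "roll": 0},
    {"offset": [1, 2, 69], "roll": 0},
    {"offset": [1, 2, 70], "roll": 0},
    {"offset": [1, 2, 70], "roll": 0},
    {"offset": [1, 2, 70], "roll": 0}
  ]
}}

```text
clock: 33.45
tcp_pos: [0.5872, 0.255, 0.0096]
eef_rot: [3.141, 0.001, -3.106]
wrist_force: [0.7, -0.4, -1.3]
finger_gap: 0.0392
```

Request:
{"method": "jog_arm", "body": {
  "plan": [
    {"offset": [0, 0, 0.5], "roll": 0},
    {"offset": [0, 0, 0.5], "roll": 0},
    {"offset": [0, 0, 0.5], "roll": 0},
    {"offset": [0, 0, 0.5], "roll": 0},
    {"offset": [0, 0, 0.5], "roll": 0},
    {"offset": [0, 0, 0.5], "roll": 0},
    {"offset": [0, 0, 0.5], "roll": 0},
    {"offset": [0, 0, 0.5], "roll": 0}
  ],
  "claw": -1
}}

```text
clock: 34.25
tcp_pos: [0.5868, 0.2548, 0.0084]
eef_rot: [3.142, -0.0, -3.106]
wrist_force: [-1.1, 0.1, 0.6]
finger_gap: 0.0854
```

Run:
```python
from h import *
st()
x,y=fx(4,.036); go(x,y,.125,np.pi+FY)
```

```text
{'clock': 34.25, 'joint_positions': [-0.9683, 0.659, 0.6578, 1.6577, -0.4654, 0.9869, 1.4561], 'tcp_pos': [0.5868, 0.2548, 0.0084], 'eef_rot': [3.1415, -0.0, -3.1064], 'wrist_force': [-1.1, 0.1461, 0.6061], 'finger_gap': 0.0854}
offset [62.9, -542.4, -116.6] roll -0.031 dist 558.3
```

Request:
{"method": "jog_arm", "body": {
  "plan": [
    {"offset": [0, 0, -40], "roll": 0},
    {"offset": [5, 0, -85], "roll": 0},
    {"offset": [25, -25, -117], "roll": 0},
    {"offset": [50, -65, -130], "roll": -0.01},
    {"offset": [63, -110, -130], "roll": -0.02},
    {"offset": [63, -158, -130], "roll": -0.031},
    {"offset": [63, -206, -130], "roll": -0.031},
    {"offset": [63, -254, -130], "roll": -0.031}
  ]
}}

```text
clock: 35.05
tcp_pos: [0.5325, -0.0028, 0.1388]
eef_rot: [3.14, 0.001, -3.075]
wrist_force: [1.1, 0.7, 0.8]
finger_gap: 0.0853
```

Request:
{"method": "jog_arm", "body": {
  "plan": [
    {"offset": [0, -45, 0], "roll": 0},
    {"offset": [0, -90, 0], "roll": 0},
    {"offset": [0, -135, 0], "roll": 0},
    {"offset": [0, -180, 0], "roll": 0},
    {"offset": [0, -225, 0], "roll": 0},
    {"offset": [0, -260, 5], "roll": 0},
    {"offset": [0, -280, 15], "roll": 0},
    {"offset": [0, -280, 25], "roll": 0}
  ]
}}

```text
clock: 35.85
tcp_pos: [0.5502, -0.2846, 0.1132]
eef_rot: [-3.14, -0.0, -3.08]
wrist_force: [-0.2, 0.6, -0.1]
finger_gap: 0.0853
```

Run:
```python
from h import *
st()
snap('wrist','w24.png')
x,y=fx(4,.036); go(x,y,.049,np.pi+FY)
```

```text
{'clock': 35.85, 'joint_positions': [-0.2481, 0.5376, 0.8698, 1.6543, -0.4396, 1.1571, 2.3646], 'tcp_pos': [0.5502, -0.2846, 0.1132], 'eef_rot': [-3.1396, -0.0001, -3.0802], 'wrist_force': [-0.2482, 0.5773, -0.0776], 'finger_gap': 0.0853}
offset [7.4, -7.2, 62.2] roll -0.002 dist 63.1
```

View pics/w24.png

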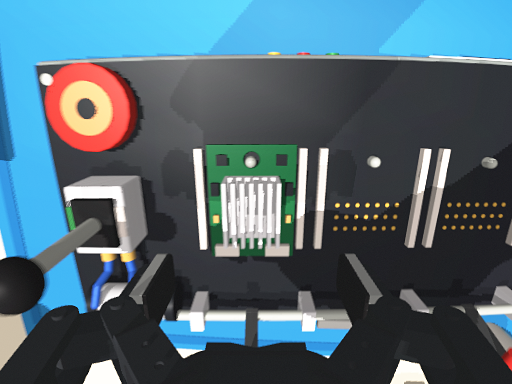

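Request:
{"method": "jog_arm", "body": {
  "plan": [
    {"offset": [7, -5, 15], "roll": 0},
    {"offset": [7, -5, 28], "roll": 0},
    {"offset": [7, -5, 30], "roll": 0},
    {"offset": [7, -5, 30], "roll": 0},
    {"offset": [7, -5, 30], "roll": 0},
    {"offset": [7, -5, 30], "roll": 0},
    {"offset": [7, -5, 30], "roll": 0},
    {"offset": [7, -5, 30], "roll": 0}
  ]
}}

```text
clock: 36.7
tcp_pos: [0.5448, -0.2861, 0.0837]
eef_rot: [-3.142, 0.0, -3.075]
wrist_force: [-0.9, -0.1, -0.8]
finger_gap: 0.0853
```

Run:
```python
from h import *
st()
snap('wrist','w25.png')
x,y=fx(4,.036); go(x,y,.049,np.pi+FY)
```

```text
{'clock': 36.7, 'joint_positions': [-0.2295, 0.562, 0.8483, 1.6891, -0.4644, 1.1039, 2.3941], 'tcp_pos': [0.5448, -0.2861, 0.0837], 'eef_rot': [-3.1416, 0.0005, -3.0753], 'wrist_force': [-0.8633, -0.1308, -0.8268], 'finger_gap': 0.0853}
offset [2.0, -3.2, 34.6] roll 0.0 dist 34.8
```

View pics/w25.png

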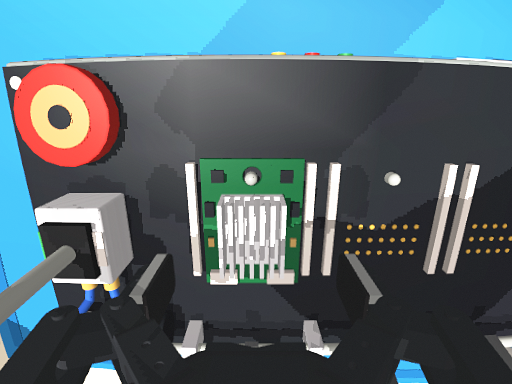

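Request:
{"method": "jog_arm", "body": {
  "plan": [
    {"offset": [2, -3, 12], "roll": 0},
    {"offset": [2, -3, 24], "roll": 0},
    {"offset": [2, -3, 32], "roll": 0},
    {"offset": [2, -3, 34.5], "roll": 0},
    {"offset": [2, -3, 34.5], "roll": 0},
    {"offset": [2, -3, 34.5], "roll": 0},
    {"offset": [2, -3, 34.5], "roll": 0},
    {"offset": [2, -3, 34.5], "roll": 0}
  ]
}}

```text
clock: 37.55
tcp_pos: [0.5431, -0.2893, 0.0492]
eef_rot: [-3.141, 0.001, -3.075]
wrist_force: [0.1, -0.7, 0.4]
finger_gap: 0.0854
```

Request:
{"method": "jog_arm", "body": {
  "plan": [
    {"offset": [0, 0, 0], "roll": 0},
    {"offset": [0, 0, 0], "roll": 0},
    {"offset": [0, 0, 0], "roll": 0},
    {"offset": [0, 0, 0], "roll": 0},
    {"offset": [0, 0, 0], "roll": 0},
    {"offset": [0, 0, 0], "roll": 0},
    {"offset": [0, 0, 0], "roll": 0},
    {"offset": [0, 0, 0], "roll": 0}
  ],
  "claw": 1,
  "squeeze": 50
}}

```text
clock: 38.35
tcp_pos: [0.543, -0.2893, 0.0491]
eef_rot: [3.142, 0.0, -3.075]
wrist_force: [-0.2, 1.4, 4.6]
finger_gap: 0.0389
```

Run:
```python
from h import *
st()
x,y=tr(-.056,-.047); go(x,y,.129,np.pi+TY)
snap('side','d26.png')
```

```text
{'clock': 38.35, 'joint_positions': [-0.2018, 0.6036, 0.8186, 1.7123, -0.4993, 1.0469, 2.423], 'tcp_pos': [0.543, -0.2893, 0.0491], 'eef_rot': [3.1416, 0.0003, -3.0754], 'wrist_force': [-0.2351, 1.4361, 4.6138], 'finger_gap': 0.0389}
offset [39.4, 453.0, -79.9] roll 0.031 dist 461.6
```

View pics/d26.png

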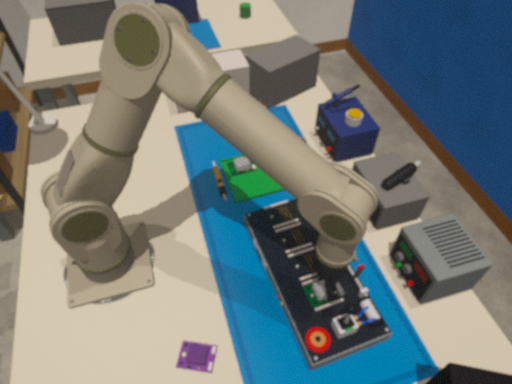

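Request:
{"method": "jog_arm", "body": {
  "plan": [
    {"offset": [0, 0, -12], "roll": 0},
    {"offset": [0, 0, -30], "roll": 0},
    {"offset": [0, 0, -55], "roll": 0},
    {"offset": [0, 5, -80], "roll": 0},
    {"offset": [3, 45, -80], "roll": 0.01},
    {"offset": [7, 85, -80], "roll": 0.02},
    {"offset": [10, 125, -80], "roll": 0.031},
    {"offset": [14, 165, -80], "roll": 0.031}
  ]
}}

```text
clock: 39.2
tcp_pos: [0.5176, -0.1244, 0.1299]
eef_rot: [3.141, 0.001, -3.107]
wrist_force: [1.4, 1.0, -2.6]
finger_gap: 0.0389
```

Request:
{"method": "jog_arm", "body": {
  "plan": [
    {"offset": [3, 45, 0], "roll": 0},
    {"offset": [6, 90, 0], "roll": 0},
    {"offset": [10, 135, 0], "roll": 0},
    {"offset": [13, 180, 0], "roll": 0},
    {"offset": [16, 220, 0], "roll": 0},
    {"offset": [17, 255, 0], "roll": 0},
    {"offset": [17, 280, 0], "roll": 0},
    {"offset": [17, 288, 0], "roll": 0}
  ]
}}

```text
clock: 40.0
tcp_pos: [0.4905, 0.1647, 0.1298]
eef_rot: [3.14, 0.0, -3.103]
wrist_force: [0.1, -1.3, -1.9]
finger_gap: 0.0391
```

Run:
```python
from h import *
st()
snap('wrist','w27.png')
x,y=tr(-.056,-.047); go(x,y,.0093,np.pi+TY)
```

```text
{'clock': 40.0, 'joint_positions': [-1.1561, 0.2267, 0.8411, 1.9057, -0.1912, 1.09, 1.3707], 'tcp_pos': [0.4905, 0.1647, 0.1298], 'eef_rot': [3.1405, 0.0005, -3.1029], 'wrist_force': [0.0595, -1.3382, -1.9244], 'finger_gap': 0.0391}
offset [17.1, -3.5, 120.4] roll 0.003 dist 121.7
```

View pics/w27.png

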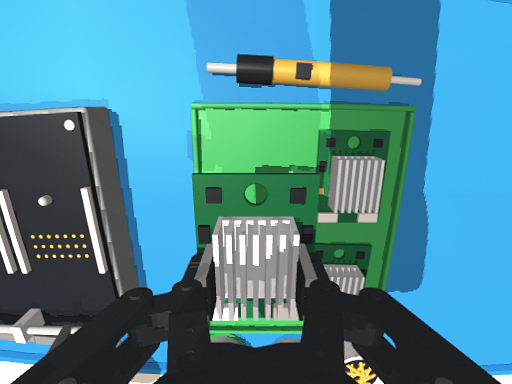

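Request:
{"method": "jog_arm", "body": {
  "plan": [
    {"offset": [8, 0, 10], "roll": 0},
    {"offset": [15, 0, 30], "roll": 0},
    {"offset": [15, 0, 60], "roll": 0},
    {"offset": [15, 0, 85], "roll": 0},
    {"offset": [15, 0, 90], "roll": 0},
    {"offset": [15, 0, 90], "roll": 0},
    {"offset": [15, 0, 90], "roll": 0},
    {"offset": [15, 0, 90], "roll": 0}
  ]
}}

```text
clock: 40.85
tcp_pos: [0.4766, 0.1612, 0.0401]
eef_rot: [3.14, 0.002, -3.107]
wrist_force: [0.3, 0.4, -1.9]
finger_gap: 0.0391
```

Run:
```python
from h import *
st()
snap('wrist','w28.png')
x,y=tr(-.056,-.047); go(x,y,.0093,np.pi+TY)
```

```text
{'clock': 40.85, 'joint_positions': [-1.1008, 0.3426, 0.7854, 2.014, -0.3084, 0.9022, 1.4547], 'tcp_pos': [0.4766, 0.1612, 0.0401], 'eef_rot': [3.1404, 0.0016, -3.1068], 'wrist_force': [0.3066, 0.4045, -1.9403], 'finger_gap': 0.0391}
offset [2.9, -1.2, 30.7] roll 0.0 dist 30.8
```

View pics/w28.png

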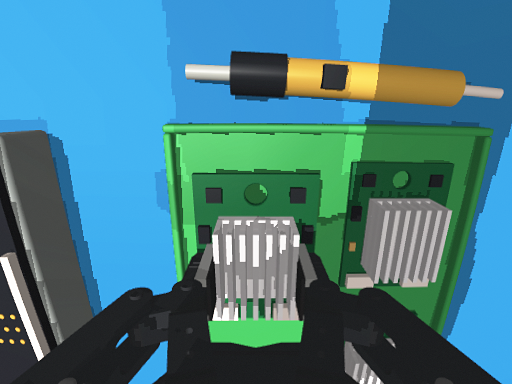

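Request:
{"method": "jog_arm", "body": {
  "plan": [
    {"offset": [2, 1, 10], "roll": 0},
    {"offset": [2, 1, 20], "roll": 0},
    {"offset": [2, 1, 27], "roll": 0},
    {"offset": [2, 1, 30], "roll": 0},
    {"offset": [2, 1, 31], "roll": 0},
    {"offset": [2, 1, 31], "roll": 0},
    {"offset": [2, 1, 31], "roll": 0},
    {"offset": [2, 1, 31], "roll": 0}
  ]
}}

```text
clock: 41.7
tcp_pos: [0.473, 0.1619, 0.009]
eef_rot: [3.141, -0.003, -3.107]
wrist_force: [-17.7, -2.8, 33.4]
finger_gap: 0.0388
```

Request:
{"method": "jog_arm", "body": {
  "plan": [
    {"offset": [0, 0, 0], "roll": 0},
    {"offset": [0, 0, 0], "roll": 0},
    {"offset": [0, 0, 0], "roll": 0},
    {"offset": [0, 0, 0], "roll": 0},
    {"offset": [0, 0, 0], "roll": 0},
    {"offset": [0, 0, 0], "roll": 0},
    {"offset": [0, 0, 0], "roll": 0},
    {"offset": [0, 0, 0], "roll": 0}
  ],
  "claw": -1
}}

```text
clock: 42.5
tcp_pos: [0.4738, 0.1621, 0.0079]
eef_rot: [3.142, -0.0, -3.106]
wrist_force: [0.5, 0.0, 0.2]
finger_gap: 0.0851
```

Request:
{"method": "jog_arm", "body": {
  "plan": [
    {"offset": [0, 0, -40], "roll": 0},
    {"offset": [0, 0, -85], "roll": 0},
    {"offset": [0, 0, -130], "roll": 0},
    {"offset": [0, 0, -175], "roll": 0},
    {"offset": [0, 0, -220], "roll": 0},
    {"offset": [0, 0, -250], "roll": 0},
    {"offset": [0, 0, -250], "roll": 0},
    {"offset": [0, 0, -250], "roll": 0}
  ]
}}

```text
clock: 43.3
tcp_pos: [0.4739, 0.1622, 0.258]
eef_rot: [3.14, 0.001, -3.106]
wrist_force: [-0.7, 0.2, -1.2]
finger_gap: 0.0855
```

Run:
```python
from h import *
st()
snap('wrist','w29.png')
snap('scene','s29.png')
im,c=snap('side','d29.png')
```

```text
{'clock': 43.3, 'joint_positions': [-1.2748, 0.0147, 0.8779, 1.7792, -0.0125, 1.3521, 1.212], 'tcp_pos': [0.4739, 0.1622, 0.258], 'eef_rot': [3.1404, 0.0005, -3.1062], 'wrist_force': [-0.6903, 0.1663, -1.2065], 'finger_gap': 0.0855}
```

View pics/w29.png

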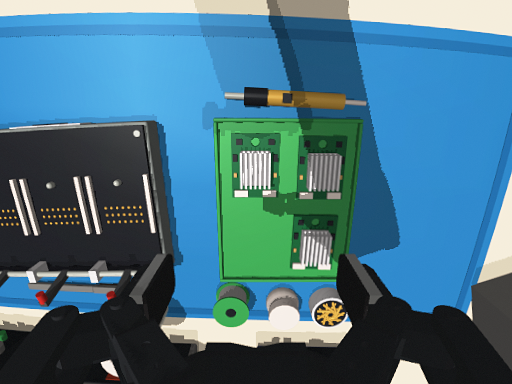

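View pics/s29.png

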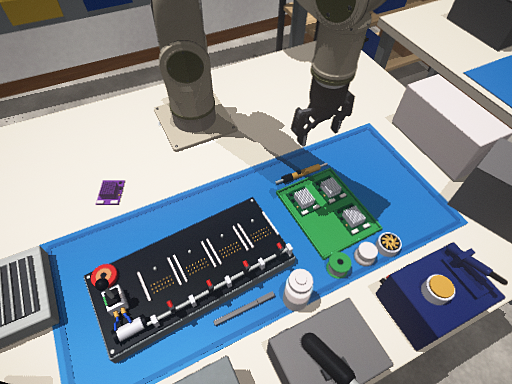

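View pics/d29.png

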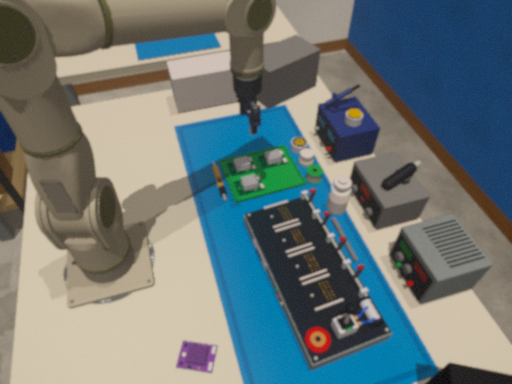

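Run:
```python
from h import *
im,c=load('w29.png')
cv2.imwrite('pics/z29.png',cv2.cvtColor(cv2.resize(im[112:290,205:370],None,fx=3.3,fy=3.3,interpolation=cv2.INTER_CUBIC),cv2.COLOR_RGB2BGR))
m=cv2.inRange(im,(0,40,0),(60,130,80))
im,c=load('s29.png')
cv2.imwrite('pics/y29.png',cv2.cvtColor(cv2.resize(im[160:265,265:390],None,fx=5,fy=5,interpolation=cv2.INTER_CUBIC),cv2.COLOR_RGB2BGR))
```

```text
(no output)
```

View pics/z29.png

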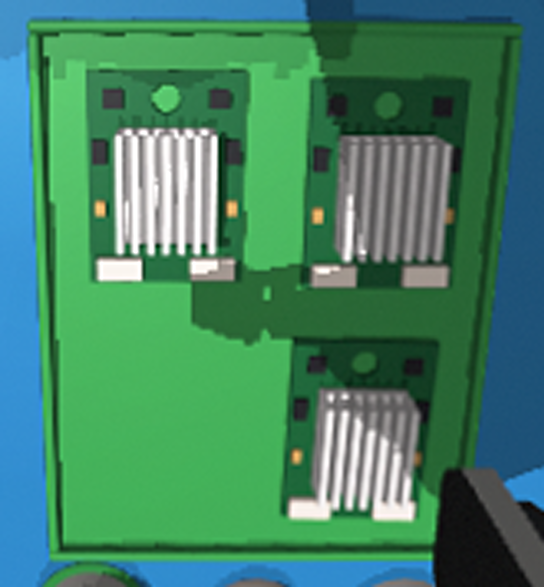

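View pics/y29.png

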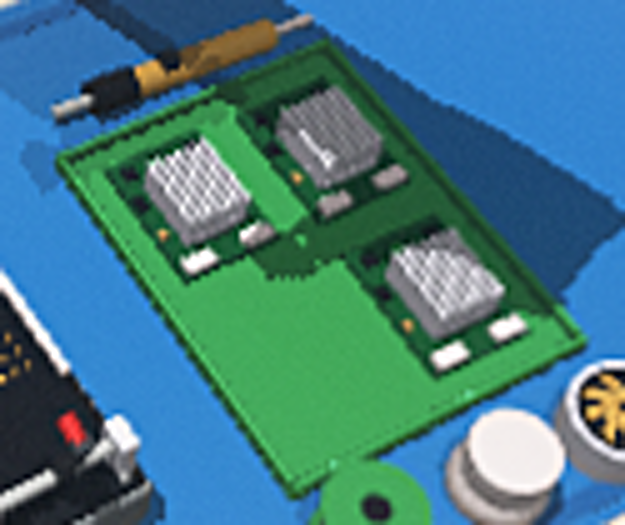

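Run:
```python
from h import *
print(job.close_job()); st()
```

```text
the job is handed in; nothing more can be done
None
the job is handed in; nothing more can be done
```

The job is handed in. Three boards were present, in nests 1, 2 and 4; nest 3 was empty.

- **Seating:** I nudged each board along its nest until its hole dropped over the pin. Wrist pictures showed each pin standing in its hole.
- **Lever:** I pushed it to the green stop at about 15 N for over 3 s, with the clamps down and the boards still home. It then sprang back to the middle.
- **Tray:** I moved the boards to three separate places in the green tray.

The last pictures showed all three boards flat, heat sinks up and clear of each other and of the tray walls. They also showed the lever centred, the other items in place as far as I could see, and the open gripper above the tray touching nothing. I judged flatness and lever angle by eye and did not measure them.

- **Harder contact:** the last board met the tray floor at about 38 N at the wrist (under the 120 N limit); it lay flat afterwards.
- **Camera disagreement:** my first rough picks of the fixture from the scene and side cameras differed by up to about 10 mm, so I worked from the wrist camera.

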